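Close a pin badge in the sprung hand die

ROBOT

A 6-joint arm with a two-finger parallel gripper is mounted at the origin on the work surface. World frame = base frame: x ahead of the robot, y to its left, z up, the work surface at z = 0. Lengths are in mm, angles in degrees, forces in N, time in s.
With the tool pointing down it reaches from about 325 to 1000 mm from the base axis. Payload 5.1 kg.
Tool frame: the origin (TCP) lies midway between the tips of the shut fingers; the grasp point (between the pads) lies 19 mm behind it; z points along the fingers, y is the direction in which the jaws open and shut (so a half turn about z gives the same grasp; the last joint's range is limited). The gripper opens to 85 mm and grips with 20 to 120 N. Pads are 22 mm wide; open, the fingers measure 114 mm over their backs; the gripper's body (76 mm by 85 mm) begins 54 mm behind the grasp point. The pads swing forward as they close: fully open they stand 13 mm farther back than shut.
Start: joints at [61.501, 7.093, 94.555, -0, 78.352, -4.733], TCP at [261.973, 594.857, 231.322] pointing down, gripper open.
Joint ranges: [-149.61, 149.61], [-58.7, 133.49], [1.44, 155.28], [-77.14, 257.14], [18.33, 153.61], [-166.67, 166.67]. Speed limits (degrees/s): [147.25, 147.25, 180, 180, 180, 180].

INTERFACE

Orientations are given as a 3x3 rotation matrix whose columns are the frame's x, y, z axes.
In Python, from station import manip, optics, spotter gives the robot as it stands.
- The arm moves only by the tool apply_moves, never from a script. Its argument "moves" is a list of rows, each an object with "jaw": the closure, from 0 (fully open) to 1 (shut); "slide": the shift along the tool's x, y, z in mm, a list of three; "twist": the turn about the tool's z in degrees. A call has 1 to 8 rows; each row is the pose to reach, as a shift and turn from the pose measured when the call began, along the tool's axes at that moment; what a row does not reach only later rows make up. A row lasts 1/10 s, in which the tool goes at most 50 mm and 8.59 degrees, less where a joint would pass 70% of its speed; a pose out of reach is approached as far as the arm can. A call with a gripper value outside its range is refused whole. The fingers move at their own pace and stop on an object; "force" is the grip in N (left out, the last holds). Time passes only in rows, so rows that repeat a pose let the fingers close. It gives the time, the measured TCP pose, the force and the opening at its end, in the units of the state.
- manip.observe(): the state, without advancing time (a new reading comes with each control period).
- optics.get_image(name): name is "scene" or "top"; returns (picture, depth): 384x512x3 uint8, red, green, blue; 384x512 float32, mm along the optical axis (not along the pixel's ray), 0 where there is no reading.
- optics.camera_info(name): a dict with "vertical_fov" (degrees; the focal length in pixels is half the picture's height over the tangent of half this angle, whatever the lens; pixels are square), "cx", "cy" (the principal point, pixels), "cam_to_world" (4x4, takes a point from camera to world coordinates). Camera axes: x right, y up, looking along -z (the intrinsics and any distortion apply to the point x, -y, -z); pixel columns grow to the right and rows downward; lengths in mm; the calibration is good to about 2 mm. A picture is of the moment at which its call begins. camera_info takes no time and is no camera call.
- manip.sign_off(): hands the job in, once; it reports no verdict.
Trained networks look in the newest picture that a camera, given by its name, has taken for a name from the list of things; names that differ only in an ending like _2 or _b are one class to them, and where a whole thing is asked for, a point or a joint stands for the part that bears it (a point fixed in the world has none). Each returns a list of dicts, best first, with "conf" (0 to 1); they miss things now and then, are a little off and sometimes report something else, mostly with a low value. They report only what shows in the picture. A call takes as long as a camera call. They do not tell look-alikes from the thing itself.
- spotter.find_in(query, camera): "pixel" ([column, row] in pixels, amid what is visible of it).
- spotter.pinpoint(query, camera): "pixel" ([column, row] in pixels: a listed point, or the origin of a listed thing).
The state is a dict: "time_s": time; "qpos": joint angles; "joint_velocities": joint speeds; "joint_torque": joint torques, N m; "eef_pos": TCP position; "ee_rot": TCP orientation; "wrist_force": force on the tool from outside, world axes, zero at the start; "wrist_torque": the same for the moment, N m; "gripper_width": opening from 0.0 (shut) to 1.0 (fully open).
Only numpy, scipy, OpenCV 4.12 (cv2) and the standard library are available. Lean on these libraries where they do the work, as an engineer would, in place of code of your own. Each camera call takes 0.05 s, during which the arm holds its last target.

TASK

Lay the yellow badge, still with its grey flat back sticking out on top, in the badge die between the four locating pins. Then take the green-handled pusher and press the back squarely down until the die's sprung plate has bottomed out level and the back is fully home in the shell; lean on it firmly for a moment, with about 20 N and never more than 25 N, which would crush the badge. Lift off, leave the closed badge in the die and stand the pusher upright in its wooden rest again, disturbing nothing else.

Things in the scene. Friction and masses are not known exactly. Their poses are not given: they have to be found in the camera images.
- badge_mid (a point): The yellow badge, 45 g, lying flat on the plywood board: a yellow disc (shell) of diameter 46 mm, 7 mm high, out of whose top a grey disc of diameter 36 mm (the flat back) stands 3.7 to 4.7 mm at first. The point is the shell's centre, 3.5 mm above its underside; z is up. Grip it across the yellow shell, not the grey back.
- badge_back (a joint): How far the grey back has been pressed into the yellow shell, in m: 0 to 0.001 at the start, 0.0045 fully home (its top then stands 0.2 mm above the shell's). It is a press fit: it moves only under 12 N or more and stays where it is left. More than 25 N on it crushes the badge.
- plate_top (a point): Sprung plate of the badge die: an aluminium disc of diameter 76 mm that can rock, so pressed askew it tilts. Point: centre of its top face, 62 mm above the table when up; z is its normal. Four tapered pins, 5 mm high, stand 29.5 mm from the centre, at 45 degrees between its x and y axes. The badge lies between them, 2.5 mm play all round; fingers closing along x or y pass between the pins.
- plate (a joint): How far the sprung plate has gone down, in m: 0 is up; it bottoms out on a hard stop somewhere between 0.003 and 0.014, as the depth ring happens to be set: that has to be felt. The springs push back with 2.5 N at first and 7 N at the most, less than the 12 N the back needs, so the back goes in only once the plate stands on its stop.
- pusher_mid (a point): The pusher, a loose hand tool like a coffee tamper, about 280 g, 90 mm high, standing upright in its rest: a flat round steel face of diameter 48 mm, 11 mm thick, at the bottom, a neck, and a green round handle of diameter 30 mm between 34 and 74 mm above the face. The point is on its axis, 45 mm above the flat face; z is up along the handle.
- rest_floor (a point): The pusher's rest: a light wooden block 84 x 84 x 16 mm, fixed to the table, with a round recess of diameter 55 mm and 6 mm deep in which the pusher stands. The point is the centre of the recess's floor, 10 mm above the table.
- badge_blue: A finished blue badge, domed disc of diameter 46 mm, 8 mm high, on the plywood board; to be left alone. Origin: centre of its underside.
- badge_green: A finished green badge, the same size, on the plywood board; to be left alone. Origin: centre of its underside.
- scissors_blue: Large scissors with blue handles, 200 mm long, on the green cutting mat; bystander. Origin near the pivot.
- scissors_green: Small scissors with green handles, 140 mm long, on the cutting mat; bystander. Origin near the pivot.
- phone: A phone in a pale turquoise case, 150 x 75 x 9 mm, lying flat; bystander. Origin: centre of its underside.
- tape: A yellow roll of tape lying flat, diameter 90 mm, 24 mm high; bystander. Origin: centre of its underside.
- glue: A white glue bottle with an orange cap, diameter 38 mm, 105 mm high, standing; bystander. Origin: centre of its underside.
- board: Plywood board, 120 x 210 x 8 mm, fixed. On its top, 8 mm above the table, the yellow badge lies in a row with a blue and a green one, 66 mm apart along the board's y axis; which of the three places is the yellow one's varies. Fingers that close along the board's x axis (across the row) have free space on both sides. Origin: centre of its underside.
- die: The badge die under the plate, fixed: blue foot 130 x 100 x 12 mm, round steel housing of diameter 84 mm and 35 mm high with a brass depth ring of diameter 94 mm, springs above it. Origin: centre of the foot's underside; x and y are those of the plate.
Not all that is in view belongs to the job. What is shaped like the part that bears pusher_mid but pink or turquoise is not meant.

How it is judged:
By the outcome, as a careful person would: the job done as asked, in the order asked, and still so for the second after the job is handed in, with the robot touching nothing.
It also fails if it takes over 69 s, if anything falls off the work surface, if the arm or the gripper's body presses on something with over 40 N, if the wrist force passes 120 N, or if a joint passes its speed limit or range.

## Working session

There is one attempt and no reset: what is moved stays moved. The work goes in short steps, Python scripts to look and compute and a tool call to move; the robot and the scene stay as the last step left them, time stands still between calls to the robot, and variables do not carry over. Pictures are saved under pics/ and viewed, and the job is handed in when it is done.

Besides the shell and the picture viewer there is one more tool, called after "Request:" as name(argument=value, ...) on one line, values as JSON. apply_moves: Moves the arm, as the interface text tells. Its arguments: {"type":"object","properties":{"moves":{"type":"array","items":{"type":"object","properties":{"jaw":{"type":"number"},"slide":{"type":"array","items":{"type":"number"}},"twist":{"type":"number"}}}},"force":{"type":"number"}},"required":["moves"]}

```bash
ls; mkdir -p pics; cat > h.py <<'E'
import numpy as np, cv2, json
from station import manip, optics, spotter
def cam(n):
    i=optics.camera_info(n); f=192/np.tan(np.radians(i['vertical_fov']/2)); return i,f,np.array(i['cam_to_world'])
def px2w(n,uv,d):
    i,f,T=cam(n); u,v=uv
    p=np.array([(u-i['cx'])/f*d,-(v-i['cy'])/f*d,-d,1]); return (T@p)[:3]
def ray_z(n,uv,z):
    i,f,T=cam(n);o=T[:3,3];r=px2w(n,uv,1.0)-o; return o+r*(z-o[2])/r[2]
def w2px(n,p):
    i,f,T=cam(n);q=np.linalg.inv(T)@np.append(p,1); return (i['cx']+f*q[0]/-q[2], i['cy']-f*q[1]/-q[2])
E
python3 - <<'E'
from h import *
for n in ('scene','top'):
    p,d=optics.get_image(n); cv2.imwrite(f'pics/{n}0.png',p[:,:,::-1]); np.save(f'{n}_d.npy',d); np.save(f'{n}_p.npy',p)
    print(n,{k:(np.round(v,3).tolist() if k=='cam_to_world' else v) for k,v in optics.camera_info(n).items()})
    for q in ['badge_mid','plate_top','pusher_mid','rest_floor']:
        print(q,[(np.round(r['pixel'],1).tolist(),round(r['conf'],2)) for r in spotter.pinpoint(q,n)])
s=manip.observe(); print({k:np.round(v,3).tolist() for k,v in s.items()})
E
```

```text
pics
scene {'vertical_fov': 52.88636847335585, 'cx': 256.4579235579906, 'cy': 193.00211780769234, 'cam_to_world': [[0.224, -0.676, 0.702, 1335.964], [0.974, 0.164, -0.154, -132.081], [-0.011, 0.718, 0.696, 810.855], [0.0, 0.0, 0.0, 1.0]]}
badge_mid [([125.9, 217.9], 0.52)]
plate_top [([229.5, 191.9], 0.72)]
pusher_mid [([358.7, 156.0], 0.81), ([299.9, 151.2], 0.65), ([328.2, 162.4], 0.62)]
rest_floor [([327.6, 173.3], 0.73)]
top {'vertical_fov': 46.07713299214563, 'cx': 249.39545383953816, 'cy': 193.11717731321983, 'cam_to_world': [[0.026, 0.996, -0.081, 500.604], [-0.999, 0.028, 0.017, 16.822], [0.019, 0.08, 0.997, 1255.62], [0.0, 0.0, 0.0, 1.0]]}
badge_mid [([366.8, 220.3], 0.69)]
plate_top [([259.5, 207.4], 0.89), ([142.2, 226.7], 0.59)]
pusher_mid [([100.2, 234.7], 0.83), ([161.0, 266.8], 0.6), ([142.3, 227.0], 0.59)]
rest_floor [([141.3, 226.2], 0.63)]
{'time_s': 0.5, 'qpos': [61.501, 7.093, 94.556, 0.003, 78.351, -4.732], 'joint_velocities': [-0.072, -0.06, -0.191, 0.041, -0.004, -0.091], 'joint_torque': [-0.0, -42.309, -36.532, -0.0, 0.001, 0.0], 'eef_pos': [261.962, 594.858, 231.313], 'ee_rot': [[-0.915, 0.403, -0.0], [0.403, 0.915, 0.0], [0.0, -0.0, -1.0]], 'wrist_force': [-0.246, -1.181, 0.188], 'wrist_torque': [0.008, 0.018, -0.035], 'gripper_width': 0.997}
```

View pics/scene0.png

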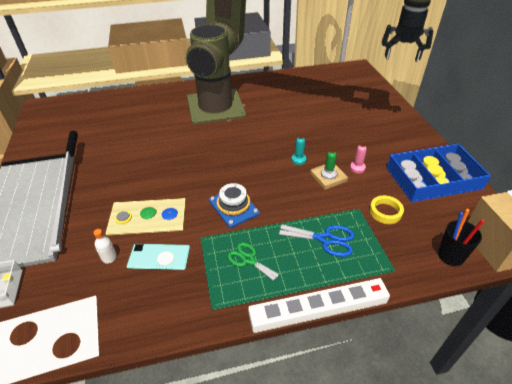

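View pics/top0.png

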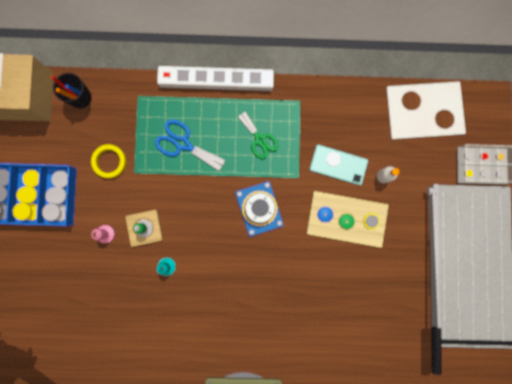

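Three pushers appear in top: pink (103,234), turquoise (166,267) and green (143,228). The green one fits, because it is green and stands in the wooden rest. The yellow badge with its grey back is at about (371,222). I'll confirm both in crops.

```bash
python3 - <<'E'
from h import *
p=np.load('top_p.npy')[:,:,::-1]; s=np.load('scene_p.npy')[:,:,::-1]
R=lambda im,x,y,w,h,k:cv2.resize(im[y:y+h,x:x+w],None,fx=k,fy=k,interpolation=cv2.INTER_NEAREST)
a=np.hstack([R(p,90,195,60*0+100,90,4),R(p,300,180,100,90,4)])
b=np.hstack([R(p,225,165,100,60+0,4),R(s,100,190,100,60,4)])
cv2.imwrite('pics/crop1.png',np.vstack([a,b]))
D=np.load('top_d.npy');S=np.load('scene_d.npy')
for n,im,d,uv in [('top',p,D,(143,228)),('top',p,D,(259.5,208)),('top',p,D,(371,222)),('top',p,D,(366.8,220.3)),('top',p,D,(346,221)),('top',p,D,(325,214)),('top',p,D,(300,300)),('scene',s,S,(229.5,191.9)),('scene',s,S,(124,217)),('scene',s,S,(331,155)),('scene',s,S,(150,300)),('scene',s,S,(150,130))]:
    u,v=map(round,uv); print(n,uv,np.round(px2w(n,uv,float(np.median(d[v-1:v+2,u-1:u+2]))),1))
E
```

```text
top (143, 228) [497.6 268.1  86.1]
top (259.5, 208) [558.4 -31.4  60.4]
top (371, 222) [ 530.3 -340.5   18.9]
top (366.8, 220.3) [ 534.7 -329.3   17.4]
top (346, 221) [ 531.4 -273.    12.7]
top (325, 214) [ 549.2 -215.1    9.7]
top (300, 300) [ 312.1 -151.     1.4]
scene (229.5, 191.9) [558.3 -38.7  61.4]
scene (124, 217) [ 541.6 -337.6   16.1]
scene (331, 155) [507.2 277.5  93.7]
scene (150, 300) [ 811.2 -278.    -1.9]
scene (150, 130) [ 100.8 -256.5   -2.9]
```

View pics/crop1.png

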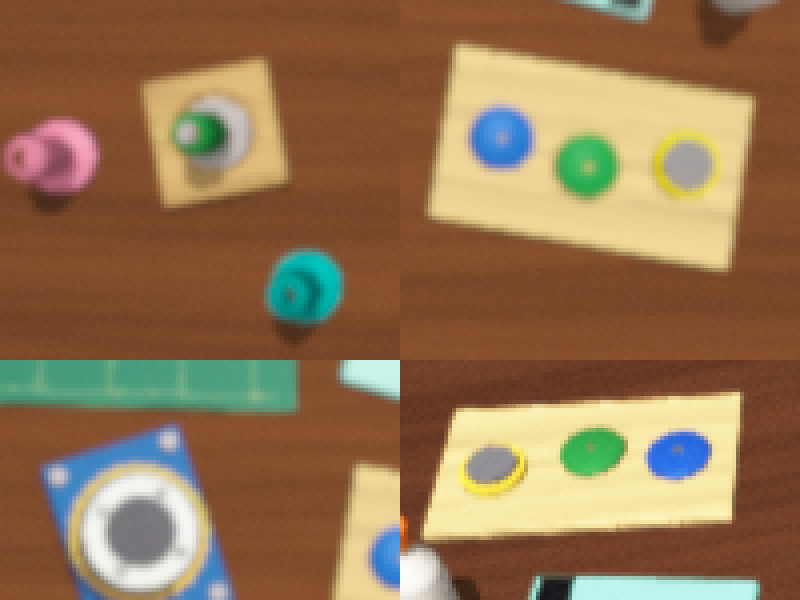

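The crop confirms the yellow badge with its grey back at the end of the board, and the green-handled pusher in the wooden rest. Next I'll measure precisely by segmentation in both cameras.

```bash
cat > seg.py <<'E'
from h import *
def masks(p):
    hsv=cv2.cvtColor(p,cv2.COLOR_RGB2HSV); return hsv[...,0].astype(int),hsv[...,1].astype(int),hsv[...,2].astype(int)
def blob(m,near,minA=8):
    n,l,st,c=cv2.connectedComponentsWithStats(m.astype(np.uint8),connectivity=8)
    best=None
    for k in range(1,n):
        if st[k,4]<minA: continue
        dd=np.hypot(*(c[k]-near))
        if best is None or dd<best[0]: best=(dd,k)
    return l==best[1]
E
python3 - <<'E'
from seg import *
for n,c,board,die,rest in [('top',(371.5,221.5),(350,215),(259,209),(143,228)),('scene',(123.5,217),(150,216),(234,205),(329,176))]:
    p=np.load(n+'_p.npy');H,S,V=masks(p)
    u,v=map(int,c)
    print(n,'yellow hsv',[(H[v+a,u+b],S[v+a,u+b],V[v+a,u+b]) for a,b in [(0,-7),(0,7),(0,0),(0,12),(12,0)]])
    m=np.zeros(H.shape,bool); m[v-12:v+13,u-14:u+15]=True
    ym=(H>20)&(H<35)&(S>170)&m
    cnt=np.argwhere(ym)[:,::-1].astype(np.int32)
    hull=cv2.convexHull(cnt.reshape(-1,1,2)); e=cv2.fitEllipse(hull); fill=np.zeros(H.shape,np.uint8);cv2.fillConvexPoly(fill,hull,1)
    M=cv2.moments(fill,True); cc=(M['m10']/M['m00'],M['m01']/M['m00'])
    print('badge',e,cc,'at z=13:',np.round(ray_z(n,cc,13 if n=='scene' else 13),1))
    # board
    for nm,mask,near,z in [('board',(H>15)&(H<28)&(S>60)&(S<150)&(V>170),board,8),('foot',(H>100)&(H<120)&(S>130)&(V>80),die,12),('rest',(H>12)&(H<26)&(S>70)&(S<170)&(V>150),rest,16)]:
        b=np.zeros(H.shape,np.uint8);r=70 if nm=='board' else 32
        b[max(0,near[1]-r):near[1]+r,max(0,near[0]-r):near[0]+r]=1
        mm=mask&(b>0)
        mm=blob(cv2.morphologyEx(mm.astype(np.uint8),cv2.MORPH_OPEN,np.ones((2,2))),near,30)
        pts=np.argwhere(mm)[:,::-1]
        W=np.array([ray_z(n,q,z)[:2] for q in cv2.convexHull(pts.astype(np.int32)).reshape(-1,2)]).astype(np.float32)
        print(nm,len(pts),'rect',cv2.minAreaRect(W))
E
```

```text
top yellow hsv [(np.int64(28), np.int64(232), np.int64(213)), (np.int64(25), np.int64(95), np.int64(209)), (np.int64(0), np.int64(8), np.int64(164)), (np.int64(21), np.int64(95), np.int64(238)), (np.int64(21), np.int64(98), np.int64(226))]
badge ((368.92706298828125, 221.0134735107422), (10.88420581817627, 14.219520568847656), 179.08604431152344) (366.90410958904107, 221.3972602739726) at z=13: [ 531.8 -330.9   13. ]
board 2755 rect ((535.3499145507812, -280.8394775390625), (213.13995361328125, 123.38452911376953), 81.24726867675781)
foot 168 rect ((601.0873413085938, -17.63522720336914), (34.13118362426758, 96.55696868896484), 22.763601303100586)
rest 776 rect ((496.1217041015625, 279.8162536621094), (88.43963623046875, 89.74896240234375), 13.746190071105957)
scene yellow hsv [(np.int64(23), np.int64(102), np.int64(210)), (np.int64(27), np.int64(188), np.int64(242)), (np.int64(130), np.int64(5), np.int64(150)), (np.int64(25), np.int64(79), np.int64(249)), (np.int64(25), np.int64(79), np.int64(249))]
badge ((123.28294372558594, 217.7589111328125), (9.24726390838623, 15.688042640686035), 65.59777069091797) (123.8695652173913, 218.7173913043478) at z=13: [ 545.1 -338.7   13. ]
board 1928 rect ((547.0479736328125, -274.82635498046875), (208.96572875976562, 126.07942199707031), 81.28768920898438)
foot 377 rect ((572.0735473632812, -29.670303344726562), (129.92697143554688, 99.36738586425781), 19.099124908447266)
rest 373 rect ((512.3301391601562, 283.35809326171875), (96.77937316894531, 89.94146728515625), 12.386004447937012)
```

```bash
python3 - <<'E'
from seg import *
s=np.load('scene_p.npy');S=np.load('scene_d.npy');t=np.load('top_p.npy');D=np.load('top_d.npy')
# table plane residuals
for n,p,d in (('scene',s,S),('top',t,D)):
    H,Sa,V=masks(p); i,f,T=cam(n)
    m=(H<12)&(Sa>100)&(V<150)&(V>40)&(d>0)
    vv,uu=np.nonzero(m); sel=np.random.default_rng(0).choice(len(vv),4000,replace=False)
    P=np.array([px2w(n,(u,v),d[v,u]) for u,v in zip(uu[sel],vv[sel])])
    P=P[abs(P[:,2])<15]
    A=np.c_[P[:,:2],np.ones(len(P))];c=np.linalg.lstsq(A,P[:,2],rcond=None)[0]; r=P[:,2]-A@c
    print(n,'plane slopes deg',np.degrees(c[:2]),'z0',c[2],'std',r.std())
    for x0 in range(100,900,200): 
        q=[(y0,round(float(np.median(P[(abs(P[:,0]-x0)<100)&(abs(P[:,1]-y0)<100),2])),1)) for y0 in range(-600,700,200) if ((abs(P[:,0]-x0)<100)&(abs(P[:,1]-y0)<100)).sum()>10]
        print(x0,q)
R=lambda im,x,y,w,h,k:cv2.resize(im[y:y+h,x:x+w],None,fx=k,fy=k,interpolation=cv2.INTER_NEAREST)[:,:,::-1]
im=np.vstack([np.hstack([R(s,180,60,80,70,5),R(s,195,170,80,70,5)]),np.hstack([R(t,220,170,80,50+20,5),R(t,200,330,80,54,5)]) if 0 else np.hstack([R(t,220,170,80,50,5),R(t,200,334,80,50,5)])])
cv2.imwrite('pics/crop2.png',im)
print('base center px',w2px('scene',(0,0,0)),w2px('top',(0,0,0)),'tcp',w2px('scene',(262,595,231)))
E
```

```text
Traceback (most recent call last):
  File "h.py", line 6, in px2w
    i,f,T=cam(n); u,v=uv
          ~~~^^^
  File "h.py", line 4, in cam
    i=optics.camera_info(n); f=192/np.tan(np.radians(i['vertical_fov']/2)); return i,f,np.array(i['cam_to_world'])
ValueError: time passes only in moves, steps and waits
```

Too many camera_info calls; I'll cache the result.

```bash
cat > h.py <<'E'
import numpy as np, cv2, json, os
from station import manip, optics, spotter
_C={}
def cam(n):
    if n not in _C:
        fn=f'cam_{n}.json'
        if not os.path.exists(fn):
            i=optics.camera_info(n); json.dump({k:(np.array(v).tolist()) for k,v in i.items()},open(fn,'w'))
        i=json.load(open(fn)); _C[n]=(i,192/np.tan(np.radians(i['vertical_fov']/2)),np.array(i['cam_to_world']))
    return _C[n]
def px2w(n,uv,d):
    i,f,T=cam(n); u,v=uv
    p=np.array([(u-i['cx'])/f*d,-(v-i['cy'])/f*d,-d,1]); return (T@p)[:3]
def ray_z(n,uv,z):
    i,f,T=cam(n);o=T[:3,3];r=px2w(n,uv,1.0)-o; return o+r*(z-o[2])/r[2]
def w2px(n,p):
    i,f,T=cam(n);q=np.linalg.inv(T)@np.append(p,1); return (i['cx']+f*q[0]/-q[2], i['cy']-f*q[1]/-q[2])
E
cat > a.py <<'E'
from seg import *
s=np.load('scene_p.npy');S=np.load('scene_d.npy');t=np.load('top_p.npy');D=np.load('top_d.npy')
for n,p,d in (('scene',s,S),('top',t,D)):
    H,Sa,V=masks(p); i,f,T=cam(n)
    m=(H<12)&(Sa>100)&(V<150)&(V>40)&(d>0)
    vv,uu=np.nonzero(m); sel=np.random.default_rng(0).choice(len(vv),4000,replace=False)
    P=np.array([px2w(n,(u,v),d[v,u]) for u,v in zip(uu[sel],vv[sel])])
    P=P[abs(P[:,2])<15]
    A=np.c_[P[:,:2],np.ones(len(P))];c=np.linalg.lstsq(A,P[:,2],rcond=None)[0]; r=P[:,2]-A@c
    print(n,'plane slopes deg',np.degrees(c[:2]),'z0',c[2],'std',r.std())
    for x0 in range(100,900,200): 
        q=[(y0,round(float(np.median(P[(abs(P[:,0]-x0)<100)&(abs(P[:,1]-y0)<100),2])),1)) for y0 in range(-600,700,200) if ((abs(P[:,0]-x0)<100)&(abs(P[:,1]-y0)<100)).sum()>10]
        print(x0,q)
R=lambda im,x,y,w,h,k:cv2.resize(im[y:y+h,x:x+w],None,fx=k,fy=k,interpolation=cv2.INTER_NEAREST)[:,:,::-1]
im=np.vstack([np.hstack([R(s,180,60,80,70,5),R(s,195,170,80,70,5)]),np.hstack([R(t,220,170,80,50,5),R(t,200,334,80,50,5)])])
cv2.imwrite('pics/crop2.png',im)
print('base center px',w2px('scene',(0,0,0)),w2px('top',(0,0,0)),'tcp',w2px('scene',(262,595,231)))
E
python3 a.py
```

```text
scene plane slopes deg [ 0.0477849  -0.02472318] z0 -2.6859274964072974 std 1.9175053981796266
100 [(-600, -2.4), (-400, -2.5), (-200, -2.5), (0, -2.5), (200, -2.6), (400, -2.7), (600, -2.9)]
300 [(-600, -3.1), (-400, -2.0), (-200, -2.3), (0, -2.3), (200, -2.7), (400, -2.5), (600, -2.8)]
500 [(-600, -2.1), (-400, -1.9), (-200, -2.2), (0, -2.1), (200, -2.2), (400, -2.3), (600, -2.0)]
700 [(-600, -1.7), (-400, -1.8), (-200, -2.0), (0, -2.2), (200, -1.6), (400, -2.4), (600, -2.1)]
top plane slopes deg [ 0.02424564 -0.02642385] z0 -0.6729635765274782 std 2.4912475609794607
100 [(-600, -0.3), (-400, -0.2), (-200, -0.7), (0, -0.7), (200, -1.0), (400, -1.0), (600, -0.7)]
300 [(-600, -0.9), (-400, -0.6), (-200, -0.1), (0, -0.6), (200, -0.2), (400, -0.6), (600, -1.1)]
500 [(-600, -2.4), (-400, -0.2), (-200, -0.7), (0, -0.7), (200, -1.2), (400, -0.7), (600, -0.9)]
700 [(-600, 0.4), (-400, 0.0), (-200, -0.3), (0, -0.2), (200, -1.3), (400, -0.0), (600, -0.5)]
base center px (np.float64(215.23672741996964), np.float64(105.99911972147824)) (np.float64(241.76104382525256), np.float64(416.6926515470967)) tcp (np.float64(400.5657554027263), np.float64(62.46896729678045))
```

View pics/crop2.png

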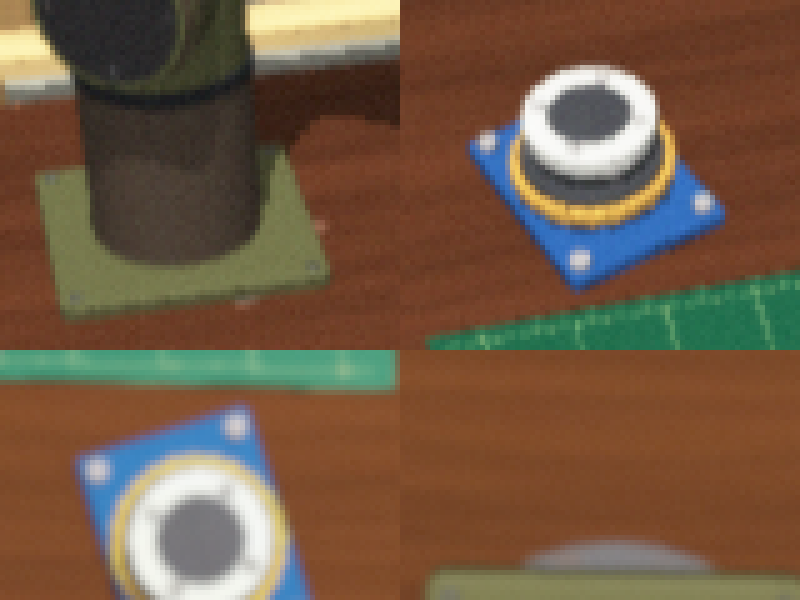

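```bash
python3 - <<'E'
from seg import *
S=np.load('scene_d.npy');D=np.load('top_d.npy')
for n,d,pts in [('scene',S,[(187.8,95.2),(237,90.2),(245.8,114.5),(193.3,122.5)]),('top',D,[(205.5,378.5),(279.5,378.5)]) ]:
    for q in pts: print(n,q,[np.round(ray_z(n,q,z),1)[:2] for z in (0,8,12)])
print('baseplate z scene',[np.round(px2w('scene',(u,v),S[v,u]),1) for u,v in [(215,118),(192,105),(240,112)]],'top',[np.round(px2w('top',(u,v),D[v,u]),1) for u,v in [(240,381),(250,382),(245,376)]])
# plate + housing from clouds
for n,d,c in [('scene',S,(233,193)),('top',D,(259,208))]:
    P=[]
    for v in range(c[1]-35,c[1]+35):
        for u in range(c[0]-35,c[0]+35):
            if d[v,u]>0: P.append(np.r_[px2w(n,(u,v),d[v,u]),u,v])
    P=np.array(P); m=(P[:,2]>53)&(P[:,2]<75)
    Q=P[m]; print(n,m.sum(),'z',np.median(Q[:,2]),'centroid',Q[:,:2].mean(0)); print(cv2.minEnclosingCircle(Q[:,:2].astype(np.float32)), np.percentile(Q[:,0],[2,98]),np.percentile(Q[:,1],[2,98]))
# board from depth-free: gripper in scene
print(w2px('scene',(262,595,231)))
E
```

```text
scene (187.8, 95.2) [array([-109.6,  -97. ]), array([-95.4, -97.4]), array([-88.2, -97.6])]
scene (237, 90.2) [array([-100.5,  106.7]), array([-86.3, 104.3]), array([-79.2, 103.2])]
scene (245.8, 114.5) [array([ 88.7, 104.5]), array([101. , 102.2]), array([107.2, 101. ])]
scene (193.3, 122.5) [array([ 94.7, -96.9]), array([106.9, -97.2]), array([113. , -97.4])]
top (205.5, 378.5) [array([ 97.5, 100.5]), array([100.1, 100. ]), array([101.3,  99.7])]
top (279.5, 378.5) [array([101.6, -99.3]), array([104.1, -98.5]), array([105.4, -98.2])]
baseplate z scene [array([102. , -15.3,  11.5]), array([-15. , -88.9,   8.7]), array([80.9, 83.8,  9.4])] top [array([96.9,  7.4, 12.6]), array([ 94.8, -19.4,  12.4]), array([ 1.062e+02, -5.800e+00,  1.000e-01])]
scene 437 z 60.08869876808194 centroid [566.0911191  -32.08953905]
((562.489990234375, -30.51618003845215), 39.6578483581543) [529.06265887 598.50216898] [-65.54634766   2.23643318]
top 638 z 61.767102883136545 centroid [558.67240785 -31.84487977]
((558.82177734375, -32.22468948364258), 37.76953125) [524.21991939 592.82880987] [-64.91924369   1.78758504]
(np.float64(400.5657554027263), np.float64(62.46896729678045))
```

```bash
python3 - <<'E'
from seg import *
n='top';p=np.load('top_p.npy');D=np.load('top_d.npy');H,S,V=masks(p)
def sub(cx,cy,r): return slice(cy-r,cy+r+1),slice(cx-r,cx+r+1)
# badge: upsample, segment grey and yellow
def seg_up(cx,cy,r,fn,k=8):
    c=p[sub(cx,cy,r)]; u=cv2.resize(c,None,fx=k,fy=k,interpolation=cv2.INTER_CUBIC); h=cv2.cvtColor(u,cv2.COLOR_RGB2HSV).astype(int)
    m=fn(h[...,0],h[...,1],h[...,2]).astype(np.uint8)
    nn,l,st,ce=cv2.connectedComponentsWithStats(m); j=1+np.argmax(st[1:,4]); m=(l==j)
    cs,_=cv2.findContours(m.astype(np.uint8),cv2.RETR_EXTERNAL,cv2.CHAIN_APPROX_NONE); hull=cv2.convexHull(max(cs,key=len))
    tr=lambda q:((np.array(q)+.5)/k-.5)+[cx-r,cy-r]
    e=cv2.fitEllipse(max(cs,key=len)); eh=cv2.fitEllipse(hull)
    return tr(eh[0]),np.array(eh[1])/k,tr(hull.reshape(-1,2)),m,u
c,ax,_,m,u=seg_up(371,221,11,lambda h,s,v:(s<60)); print('grey',c,ax*2.74,[np.round(ray_z(n,c,z),1) for z in (19,)])
c,ax,_,m2,u=seg_up(371,221,11,lambda h,s,v:(s>140)|(s<60)); print('shell',c,ax*2.74,np.round(ray_z(n,c,14),1))
cv2.imwrite('pics/bd.png',np.hstack([u[:,:,::-1],np.repeat(m[:,:,None]*255,3,2).astype(np.uint8),np.repeat(m2[:,:,None]*255,3,2).astype(np.uint8)]))
c,ax,_,m,u=seg_up(259,208,20,lambda h,s,v:(s<60)); print('plate',c,ax*2.65,np.round(ray_z(n,c,62),1))
c,ax,_,m,u=seg_up(259,208,20,lambda h,s,v:(s<60)&(v<140)); print('platedark',c,ax*2.65,np.round(ray_z(n,c,62),1))
c,ax,hull,m,u=seg_up(259,208,34,lambda h,s,v:(h>100)&(h<120)&(s>110)); print('foot',len(hull))
m=np.zeros(H.shape,bool);m[sub(259,208,34)]=True
mm=(m&(H>98)&(H<122)&(S>110)).astype(np.uint8);pts=np.argwhere(mm)[:,::-1]
W=np.array([ray_z(n,q,12)[:2] for q in cv2.convexHull(pts.astype(np.int32)).reshape(-1,2)]).astype(np.float32);print('foot rect',cv2.minAreaRect(W))
# pusher
c,ax,_,m,u=seg_up(145,228,14,lambda h,s,v:(s<60)&(v>100)); print('steel',c,ax*2.7,np.round(ray_z(n,c,21),1))
hh=[(u,v) for v in range(205,245) for u in range(125,165) if D[v,u]>0 and px2w(n,(u,v),D[v,u])[2]>75]
P=np.array([px2w(n,q,D[q[1],q[0]]) for q in hh]);print('handle top',len(P),P.mean(0),P.max(0),P.min(0))
for a in [(103,157+0)]: pass
for nm,q in (('pink',(106,233)),('turq',(167,266))): print(nm,np.round(ray_z(n,q,11),0))
R=lambda im,x,y,w,h,k:cv2.resize(im[y:y+h,x:x+w],None,fx=k,fy=k,interpolation=cv2.INTER_CUBIC)[:,:,::-1]
cv2.imwrite('pics/pu.png',np.hstack([R(p,118,203,50,50,8),R(p,236,185,46,50,8)]))
E
```

```text
grey [371.62964439 220.73748398] [30.49054564 31.30452665] [array([ 533.9, -342.2,   19. ])]
shell [371.62964439 220.73748398] [30.49054564 31.30452665] [ 534.  -343.7   14. ]
plate [259.46760941 207.66821289] [79.40499611 80.79401102] [559.2 -31.2  62. ]
platedark [259.60947609 207.48192406] [40.41666236 40.77132974] [559.7 -31.6  62. ]
foot 26
foot rect ((559.50439453125, -31.848464965820312), (127.94253540039062, 97.6197280883789), 19.41034698486328)
steel [143.51582527 227.86063004] [47.16704121 48.15648537] [497.8 280.7  21. ]
handle top 88 [497.01209482 277.39699567  92.06702086] [510.32636225 294.67950051 104.60305027] [484.25458594 266.6528422   75.12579739]
pink [481. 384.  11.]
turq [396. 215.  11.]
```

View pics/bd.png

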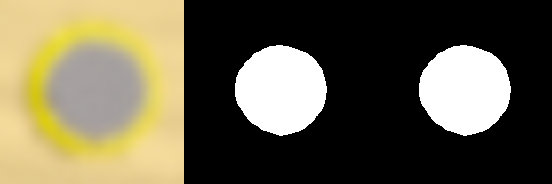

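View pics/pu.png

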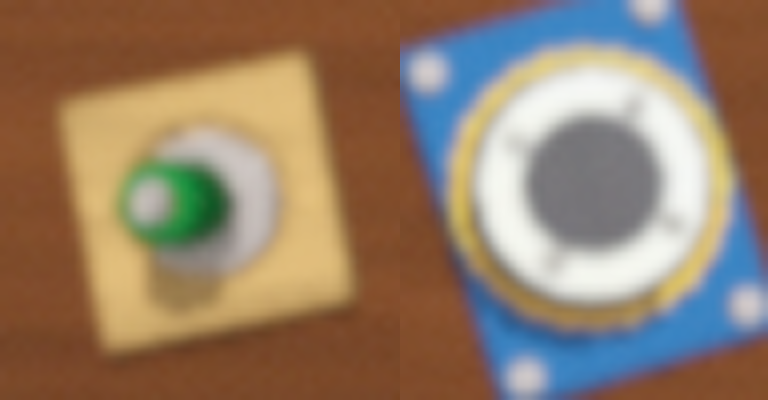

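```bash
python3 - <<'E'
from seg import *
n='scene';p=np.load('scene_p.npy')
def g(cx,cy,r,fn,k=8):
    c=p[cy-r:cy+r+1,cx-r:cx+r+1]; u=cv2.resize(c,None,fx=k,fy=k,interpolation=cv2.INTER_CUBIC); h=cv2.cvtColor(u,cv2.COLOR_RGB2HSV).astype(int)
    m=fn(h[...,0],h[...,1],h[...,2]).astype(np.uint8); nn,l,st,ce=cv2.connectedComponentsWithStats(m); j=1+np.argmax(st[1:,4])
    cs,_=cv2.findContours((l==j).astype(np.uint8),cv2.RETR_EXTERNAL,cv2.CHAIN_APPROX_NONE);e=cv2.fitEllipse(cv2.convexHull(max(cs,key=len)))
    return (np.array(e[0])+.5)/k-.5+[cx-r,cy-r], np.array(e[1])/k
c,a=g(124,216,10,lambda h,s,v:s<60);print('grey',c,a,ray_z(n,c,19))
c,a=g(233,192,14,lambda h,s,v:(s<70)&(v<140)&(v>50));print('dark',c,a,ray_z(n,c,62))
c,a=g(328,175,14,lambda h,s,v:(s<60)&(v>110));print('steel',c,a,ray_z(n,c,21))
s=manip.observe();R=np.array(s['ee_rot']);print(s['time_s'],R.T@(np.array([534,-342.3,120])-s['eef_pos']))
E
```

```text
grey [122.23301697 215.57954311] [ 8.6064949  12.13288116] [ 537.75896375 -341.78990063   19.        ]
dark [232.31324005 192.25411797] [10.98295307 16.22025681] [562.18249901 -31.34451915  62.        ]
steel [328.47492981 172.86947823] [12.07858849 15.79798508] [504.7946276  279.68607081  21.        ]
0.5 [-626.67254694 -748.03604863  111.28307107]
```

Request:
apply_moves(moves=[{"slide": [-627,-748,60],"twist": 75,"jaw": 0.2},{"slide": [-627,-748,60],"twist": 75,"jaw": 0.2},{"slide": [-627,-748,60],"twist": 75,"jaw": 0.2},{"slide": [-627,-748,60],"twist": 75,"jaw": 0.2},{"slide": [-627,-748,60],"twist": 75,"jaw": 0.2},{"slide": [-627,-748,60],"twist": 75,"jaw": 0.2},{"slide": [-627,-748,60],"twist": 75,"jaw": 0.2},{"slide": [-627,-748,60],"twist": 75,"jaw": 0.2}], force=40)

```text
time_s: 1.3
eef_pos: [373.5, 209.7, 207.0]
ee_rot: [[0.05, 0.999, 0.001], [0.999, -0.05, 0.0], [0.0, 0.001, -1.0]]
wrist_force: [0.5, -0.2, -0.1]
gripper_width: 0.798
```

```bash
cat > rel.py <<'E'
from h import *; import sys
x,y,z,ang=map(float,sys.argv[1:5])
s=manip.observe();R=np.array(s['ee_rot']);e=np.array(s['eef_pos'])
a=np.degrees(np.arctan2(R[1,1],R[0,1])); d=(a-ang+90)%180-90
print('t',round(s['time_s'],2),'tcp',np.round(e,2),'jawang',round(a,2),'tilt',np.round(R[:2,2],4),'F',np.round(s['wrist_force'],2),'w',round(s['gripper_width'],3),'q',np.round(s['qpos'],1))
print('slide',np.round(R.T@(np.array([x,y,z])-e),2),'twist',round(d,2))
E
python3 rel.py 534.7 -342.2 120 -8.7
```

```text
t 1.3 tcp [373.54 209.71 207.03] jawang -2.84 tilt [0.0013 0.0004] F [ 0.51 -0.21 -0.07] w 0.798 q [ 22.1 -21.9 123.1  -0.   78.7  25. ]
slide [-543.3   188.17   87.02] twist 5.86
```

Request:
apply_moves(moves=[{"slide": [-543,188,87],"twist": 5.9,"jaw": 0.25},{"slide": [-543,188,87],"twist": 5.9,"jaw": 0.25},{"slide": [-543,188,87],"twist": 5.9,"jaw": 0.25},{"slide": [-543,188,87],"twist": 5.9,"jaw": 0.25},{"slide": [-543,188,87],"twist": 5.9,"jaw": 0.25},{"slide": [-543,188,87],"twist": 5.9,"jaw": 0.25},{"slide": [-543,188,87],"twist": 5.9,"jaw": 0.25},{"slide": [-543,188,87],"twist": 5.9,"jaw": 0.25}])

```text
time_s: 2.1
eef_pos: [484.3, -170.6, 147.4]
ee_rot: [[0.153, 0.988, 0.002], [0.988, -0.153, 0.0], [0.0, 0.002, -1.0]]
wrist_force: [0.9, 0.1, 0.1]
gripper_width: 0.744
```

Request:
apply_moves(moves=[{"jaw": 0.25}])

```text
invalid input
```

```bash
python3 rel.py 534.7 -342.2 50 -8.7
```

```text
t 2.1 tcp [ 484.31 -170.59  147.35] jawang -8.77 tilt [0.0024 0.0001] F [0.89 0.1  0.13] w 0.744 q [-2.540e+01 -6.500e+00  1.166e+02  1.000e-01  6.990e+01 -1.670e+01]
slide [-161.96   75.75   97.46] twist -0.07
```

Request:
apply_moves(moves=[{"slide": [-162,75.8,70],"twist": 0,"jaw": 0.25},{"slide": [-162,75.8,70],"twist": 0,"jaw": 0.25},{"slide": [-162,75.8,70],"twist": 0,"jaw": 0.25},{"slide": [-162,75.8,70],"twist": 0,"jaw": 0.25},{"slide": [-162,75.8,70],"twist": 0,"jaw": 0.25},{"slide": [-162,75.8,97],"twist": 0,"jaw": 0.25},{"slide": [-162,75.8,97],"twist": 0,"jaw": 0.25},{"slide": [-162,75.8,97],"twist": 0,"jaw": 0.25}])

```text
time_s: 2.9
eef_pos: [534.3, -341.4, 50.3]
ee_rot: [[0.152, 0.988, 0.001], [0.988, -0.152, 0.001], [0.001, 0.001, -1.0]]
wrist_force: [-0.1, -0.7, 1.0]
gripper_width: 0.751
```

```bash
python3 rel.py 534.7 -342.2 8 -8.7; python3 - <<'E'
from h import *
for n,(x,y,w,h) in (('scene',(70,150,130,100)),('top',(300,160,110,100))):
    p,d=optics.get_image(n); cv2.imwrite(f'pics/{n}1.png',cv2.resize(p[y:y+h,x:x+w],None,fx=6,fy=6,interpolation=cv2.INTER_CUBIC)[:,:,::-1])
E
```

```text
t 2.9 tcp [ 534.31 -341.36   50.3 ] jawang -8.75 tilt [0.0012 0.0011] F [-0.13 -0.69  1.  ] w 0.751 q [-3.750e+01  1.490e+01  1.042e+02  1.000e-01  6.090e+01 -2.880e+01]
slide [-0.83  0.47 42.3 ] twist -0.05
```

View pics/scene1.png

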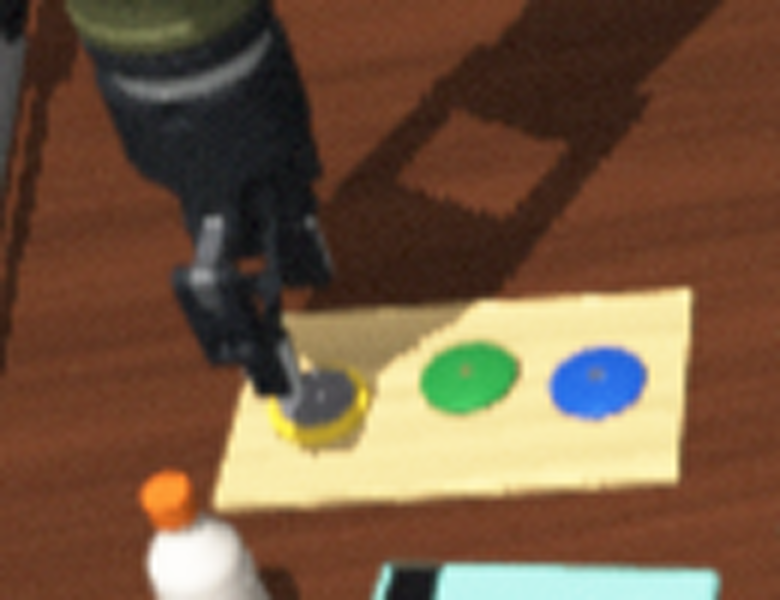

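The scene crop shows the open fingers straddling the yellow badge at about (123,216), with the glue bottle clear. Descending.

Request:
apply_moves(moves=[{"slide": [-0.8,0.5,20],"twist": 0,"jaw": 0.25},{"slide": [-0.8,0.5,32],"twist": 0,"jaw": 0.25},{"slide": [-0.8,0.5,38],"twist": 0,"jaw": 0.25},{"slide": [-0.8,0.5,41.5],"twist": 0,"jaw": 0.25},{"slide": [-0.8,0.5,41.5],"twist": 0,"jaw": 0.25},{"slide": [-0.8,0.5,41.5],"twist": 0,"jaw": 0.25}])

```text
time_s: 3.6
eef_pos: [536.3, -343.2, 11.1]
ee_rot: [[0.152, 0.988, 0.005], [0.988, -0.152, -0.002], [-0.001, 0.005, -1.0]]
wrist_force: [0.4, 0.2, -0.2]
gripper_width: 0.75
```

```bash
python3 rel.py 534.7 -342.2 8 -8.7
```

```text
t 3.6 tcp [ 536.26 -343.22   11.07] jawang -8.73 tilt [ 0.0046 -0.0015] F [ 0.43  0.22 -0.18] w 0.75 q [-3.750e+01  1.800e+01  1.047e+02  1.000e-01  5.700e+01 -2.880e+01]
slide [ 0.77 -1.72  3.06] twist -0.03
```

Request:
apply_moves(moves=[{"slide": [0.8,-1.7,2.5],"twist": 0,"jaw": 0.25},{"slide": [0.8,-1.7,2.5],"twist": 0,"jaw": 0.25},{"slide": [0.8,-1.7,2.5],"twist": 0,"jaw": 0.25}])

```text
time_s: 3.9
eef_pos: [534.7, -342.2, 8.7]
ee_rot: [[0.152, 0.988, 0.005], [0.988, -0.152, -0.002], [-0.001, 0.005, -1.0]]
wrist_force: [0.4, 1.2, 1.1]
gripper_width: 0.753
```

```bash
for i in 1 2 3; do python3 rel.py 534.7 -342.2 8 -8.7;done
```

```text
t 3.9 tcp [ 534.73 -342.22    8.73] jawang -8.73 tilt [ 0.0048 -0.0017] F [0.41 1.18 1.09] w 0.753 q [-3.75e+01  1.80e+01  1.05e+02  1.00e-01  5.68e+01 -2.88e+01]
slide [ 0.02 -0.03  0.73] twist -0.03
t 3.9 tcp [ 534.73 -342.22    8.73] jawang -8.73 tilt [ 0.0048 -0.0017] F [0.41 1.18 1.09] w 0.753 q [-3.75e+01  1.80e+01  1.05e+02  1.00e-01  5.68e+01 -2.88e+01]
slide [ 0.02 -0.03  0.73] twist -0.03
t 3.9 tcp [ 534.73 -342.22    8.73] jawang -8.73 tilt [ 0.0048 -0.0017] F [0.41 1.18 1.09] w 0.753 q [-3.75e+01  1.80e+01  1.05e+02  1.00e-01  5.68e+01 -2.88e+01]
slide [ 0.02 -0.03  0.73] twist -0.03
```

Request:
apply_moves(moves=[{"slide": [0,0,1.2],"twist": 0,"jaw": 0.45},{"slide": [0,0,1.2],"twist": 0,"jaw": 0.6},{"slide": [0,0,1.2],"twist": 0,"jaw": 0.6},{"slide": [0,0,1.2],"twist": 0,"jaw": 0.6},{"slide": [0,0,1.2],"twist": 0,"jaw": 0.6}], force=25)

```text
time_s: 4.4
eef_pos: [535.0, -342.4, 7.9]
ee_rot: [[0.152, 0.988, 0.005], [0.988, -0.152, -0.002], [-0.001, 0.006, -1.0]]
wrist_force: [0.4, 0.3, 2.2]
gripper_width: 0.516
```

```bash
python3 rel.py 534.7 -342.2 80 -8.7
```

```text
t 4.4 tcp [ 534.99 -342.42    7.87] jawang -8.73 tilt [ 0.0053 -0.0021] F [0.42 0.31 2.24] w 0.516 q [-3.750e+01  1.810e+01  1.049e+02  1.000e-01  5.660e+01 -2.880e+01]
slide [  0.08   0.08 -72.13] twist -0.03
```

Request:
apply_moves(moves=[{"slide": [0,0,-8],"twist": 0,"jaw": 0.6},{"slide": [0,0,-25],"twist": 0,"jaw": 0.6},{"slide": [0,0,-50],"twist": 0,"jaw": 0.6},{"slide": [0,0,-72],"twist": 0,"jaw": 0.6},{"slide": [0,0,-72],"twist": 0,"jaw": 0.6}])

```text
time_s: 4.9
eef_pos: [537.2, -344.2, 85.4]
ee_rot: [[0.152, 0.988, 0.012], [0.988, -0.152, -0.008], [-0.006, 0.013, -1.0]]
wrist_force: [0.5, -0.7, -1.1]
gripper_width: 0.516
```

```bash
python3 rel.py 559.8 -31.4 130 19.4; python3 - <<'E'
from h import *
o=[]
for n,(x,y,w,h) in (('scene',(70,130,100,110)),('top',(300,160,100,110))):
    p,d=optics.get_image(n); o.append(cv2.resize(p[y:y+h,x:x+w],None,fx=4,fy=4,interpolation=cv2.INTER_CUBIC)[:,:,::-1])
cv2.imwrite('pics/b2.png',np.hstack(o))
E
```

```text
t 4.9 tcp [ 537.15 -344.2    85.4 ] jawang -8.73 tilt [ 0.0124 -0.0075] F [ 0.49 -0.75 -1.07] w 0.516 q [-3.750e+01  1.250e+01  1.032e+02  1.000e-01  6.350e+01 -2.880e+01]
slide [312.36 -24.49 -46.67] twist -28.13
```

View pics/b2.png

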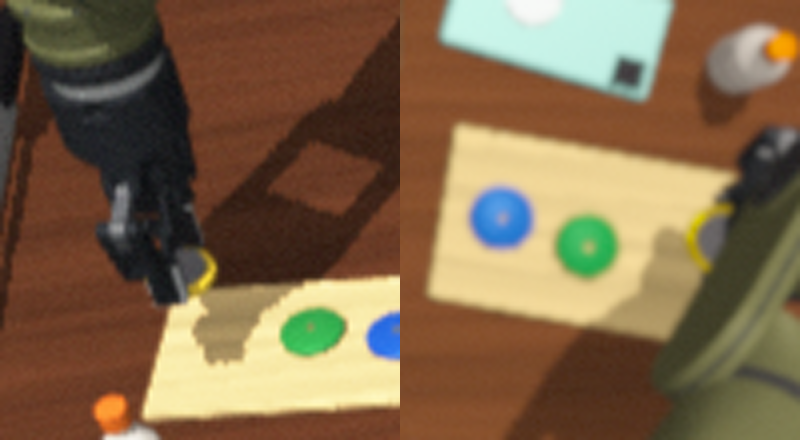

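```bash
python3 - <<'E'
from h import *
n='top'
e=np.array([537.15,-344.2,85.4])
print('tcp px at shell height', w2px(n,e+[0,0,5]), w2px('scene',e+[0,0,5]))
i,f,T=cam(n); print('r px',23*f/1165)
p=cv2.imread('pics/b2.png')
for k,(x0,y0,nm) in enumerate([(70,130,'scene'),(300,160,'top')]):
    c=p[:,400*k:400*k+400]; h=cv2.cvtColor(c,cv2.COLOR_BGR2HSV).astype(int)
    m=((h[...,0]>22)&(h[...,0]<34)&(h[...,1]>150)&(h[...,2]>120)).astype(np.uint8)
    nn,l,st,ce=cv2.connectedComponentsWithStats(m)
    for j in range(1,nn):
        if st[j,4]>60:
            x,y,w,hh,a=st[j]; print(nm,'bbox px',np.round([x/4+x0-.375,y/4+y0-.375,(x+w-1)/4+x0-.375,(y+hh-1)/4+y0-.375],2),a)
c=cv2.resize(p[140:360,60:260],None,fx=2.0,fy=2.0); d=cv2.resize(p[160:320,640:800],None,fx=2.75,fy=2.75)
cv2.imwrite('pics/b3.png',np.hstack([c,d[:440,:]]))
E
```

```text
tcp px at shell height (np.float64(380.3503455378265), np.float64(218.95846948302065)) (np.float64(114.54111109021682), np.float64(197.4258642135898))
r px 8.913309107438662
scene bbox px [116.88 193.62 123.62 203.38] 494
top bbox px [370.88 210.38 381.88 227.62] 917
```

View pics/b3.png

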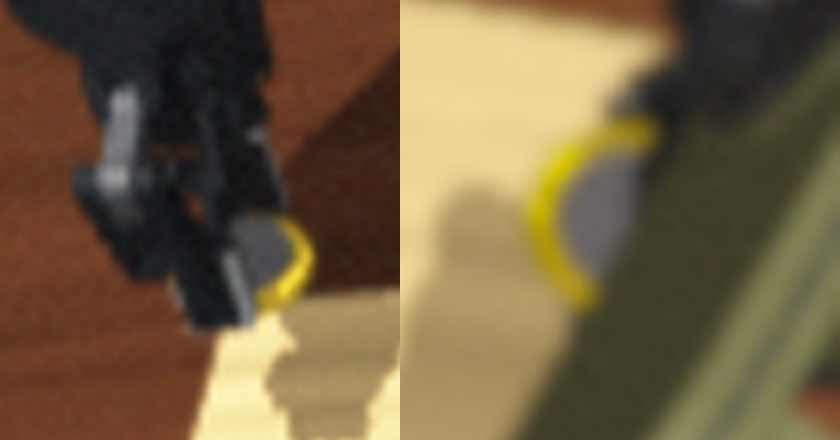

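Request:
apply_moves(moves=[{"slide": [312,-24.5,-25],"twist": -28,"jaw": 0.6},{"slide": [312,-24.5,-25],"twist": -28,"jaw": 0.6},{"slide": [312,-24.5,-25],"twist": -28,"jaw": 0.6},{"slide": [312,-24.5,-25],"twist": -28,"jaw": 0.6},{"slide": [312,-24.5,-25],"twist": -28,"jaw": 0.6},{"slide": [312,-24.5,-25],"twist": -28,"jaw": 0.6},{"slide": [312,-24.5,-25],"twist": -28,"jaw": 0.6},{"slide": [312,-24.5,-25],"twist": -28,"jaw": 0.6}])

```text
time_s: 5.8
eef_pos: [557.1, -28.4, 103.8]
ee_rot: [[-0.333, 0.943, 0.005], [0.943, 0.333, -0.003], [-0.004, 0.003, -1.0]]
wrist_force: [0.3, 0.3, -0.5]
gripper_width: 0.518
```

```bash
python3 rel.py 559.8 -31.4 90 19.4
```

```text
t 5.8 tcp [557.11 -28.4  103.81] jawang 19.48 tilt [ 0.0047 -0.003 ] F [ 0.31  0.25 -0.5 ] w 0.518 q [-8.400e+00  1.900e+00  1.129e+02 -1.000e-01  6.490e+01 -2.780e+01]
slide [-3.67  1.49 13.83] twist 0.08
```

Request:
apply_moves(moves=[{"slide": [-3.7,1.5,22],"twist": 0,"jaw": 0.6},{"slide": [-3.7,1.5,22],"twist": 0,"jaw": 0.6},{"slide": [-3.7,1.5,22],"twist": 0,"jaw": 0.6},{"slide": [-3.7,1.5,22],"twist": 0,"jaw": 0.6}])

```text
time_s: 6.2
eef_pos: [560.0, -32.5, 82.1]
ee_rot: [[-0.332, 0.943, 0.005], [0.943, 0.332, -0.003], [-0.005, 0.003, -1.0]]
wrist_force: [-1.0, -0.2, -0.7]
gripper_width: 0.518
```

```bash
cat > look.py <<'E'
from h import *; import sys
tag=sys.argv[1]; o=[]
for n,x,y in (('scene',int(sys.argv[2]),int(sys.argv[3])),('top',int(sys.argv[4]),int(sys.argv[5]))):
    p,d=optics.get_image(n); np.save(f'{n}_{tag}_p.npy',p);np.save(f'{n}_{tag}_d.npy',d)
    o.append(cv2.resize(p[y:y+55,x:x+50],None,fx=8,fy=8,interpolation=cv2.INTER_CUBIC)[:,:,::-1])
cv2.imwrite(f'pics/{tag}.png',np.hstack(o))
E
python3 rel.py 559.8 -31.4 63 19.4; python3 look.py d1 205 160 235 180
```

```text
t 6.2 tcp [559.97 -32.48  82.1 ] jawang 19.39 tilt [ 0.0047 -0.0031] F [-0.99 -0.23 -0.7 ] w 0.518 q [ -8.7   3.9 113.2  -0.2  62.6 -28.1]
slide [ 1.17  0.13 19.1 ] twist -0.01
```

View pics/d1.png

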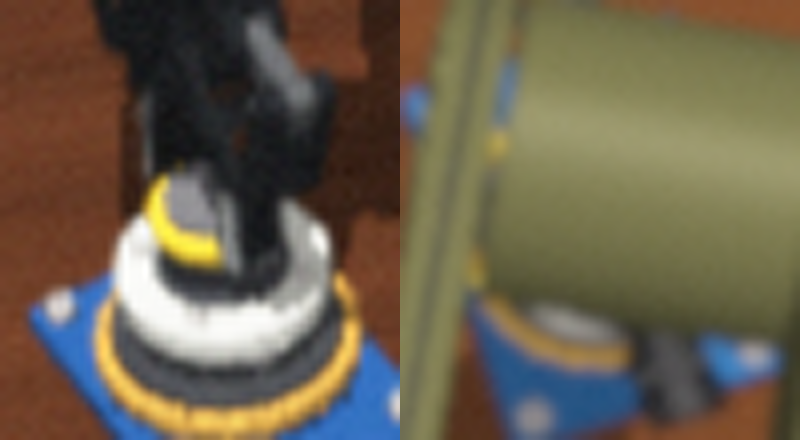

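```bash
python3 - <<'E'
from h import *
i,f,T=cam('scene'); ax=T[:3,0]
C=np.array([559.97,-32.48,82.1])
for nm,c in (('TCP',C+[0,0,3.5]),('plate',np.array([559.8,-31.4,62]))):
  r=23 if nm=='TCP' else 38
  print(nm,'L',w2px('scene',c-ax*r),'C',w2px('scene',c),'R',w2px('scene',c+ax*r))
p=np.load('scene_d1_p.npy'); k=8
c=cv2.resize(p[178:200,215:240],None,fx=k,fy=k,interpolation=cv2.INTER_CUBIC); h=cv2.cvtColor(c,cv2.COLOR_RGB2HSV).astype(int)
m=(h[...,0]>20)&(h[...,0]<36)&(h[...,1]>140)
ys,xs=np.nonzero(m); print('yellow left',xs.min()/k+215-.44,'rows',ys.min()/k+178,ys.max()/k+178)
E
```

```text
TCP L (np.float64(222.95669668740993), np.float64(185.62105703865484)) C (np.float64(231.29897738459317), np.float64(185.62105703865484)) R (np.float64(239.64125808177639), np.float64(185.62105703865484))
plate L (np.float64(218.57021363216145), np.float64(191.68304372418564)) C (np.float64(232.14010710294218), np.float64(191.6830437241856)) R (np.float64(245.71000057372288), np.float64(191.68304372418564))
yellow left 222.435 rows 181.625 193.375
```

```bash
python3 - <<'E'
from h import *
p=np.load('scene_d1_p.npy').astype(int); p0=np.load('scene_p.npy').astype(int)
print('badge rows (u 217..232): R,G,B')
for v in (184,185,186,187,188): print(v,[tuple(p[v,u]) for u in range(219,229)])
print('plate orig row 191..193')
for v in (191,192): print(v,[tuple(p0[v,u]) for u in range(215,223)],[tuple(p0[v,u]) for u in range(243,250)])
print('orig badge row 217..219')
for v in (216,217,218): print(v,[tuple(p0[v,u]) for u in range(111,119)],[tuple(p0[v,u]) for u in range(128,136)])
print([w2px('scene',(534.2,-342.3,15)+s*23*cam('scene')[2][:3,0]) for s in (-1,0,1)])
E
```

```text
badge rows (u 217..232): R,G,B
184 [(np.int64(94), np.int64(55), np.int64(34)), (np.int64(59), np.int64(32), np.int64(20)), (np.int64(57), np.int64(35), np.int64(23)), (np.int64(62), np.int64(40), np.int64(23)), (np.int64(143), np.int64(113), np.int64(36)), (np.int64(244), np.int64(227), np.int64(75)), (np.int64(199), np.int64(182), np.int64(122)), (np.int64(154), np.int64(149), np.int64(147)), (np.int64(150), np.int64(149), np.int64(152)), (np.int64(149), np.int64(148), np.int64(150))]
185 [(np.int64(94), np.int64(54), np.int64(36)), (np.int64(62), np.int64(36), np.int64(23)), (np.int64(55), np.int64(33), np.int64(21)), (np.int64(80), np.int64(56), np.int64(27)), (np.int64(186), np.int64(151), np.int64(44)), (np.int64(251), np.int64(238), np.int64(79)), (np.int64(214), np.int64(193), np.int64(115)), (np.int64(157), np.int64(152), np.int64(146)), (np.int64(146), np.int64(145), np.int64(147)), (np.int64(147), np.int64(147), np.int64(149))]
186 [(np.int64(100), np.int64(57), np.int64(38)), (np.int64(64), np.int64(38), np.int64(26)), (np.int64(60), np.int64(40), np.int64(28)), (np.int64
[... 4455 characters left out ...]
6), np.int64(202), np.int64(100)), (np.int64(162), np.int64(155), np.int64(143)), (np.int64(148), np.int64(144), np.int64(149))] [(np.int64(241), np.int64(221), np.int64(75)), (np.int64(247), np.int64(229), np.int64(65)), (np.int64(214), np.int64(183), np.int64(57)), (np.int64(221), np.int64(191), np.int64(110)), (np.int64(249), np.int64(235), np.int64(169)), (np.int64(250), np.int64(237), np.int64(174)), (np.int64(250), np.int64(238), np.int64(175)), (np.int64(250), np.int64(237), np.int64(173))]
[(np.float64(114.23868372364507), np.float64(215.66665515834234)), (np.float64(122.43083168944256), np.float64(215.66665515834237)), (np.float64(130.6229796552401), np.float64(215.66665515834237))]
```

Request:
apply_moves(moves=[{"slide": [1.6,0.1,6],"twist": 0,"jaw": 0.6},{"slide": [1.6,0.1,12],"twist": 0,"jaw": 0.6},{"slide": [1.6,0.1,16],"twist": 0,"jaw": 0.6},{"slide": [1.6,0.1,17],"twist": 0,"jaw": 0.6},{"slide": [1.6,0.1,17],"twist": 0,"jaw": 0.6},{"slide": [1.6,0.1,17],"twist": 0,"jaw": 0.6}])

```text
time_s: 6.9
eef_pos: [560.1, -30.7, 65.7]
ee_rot: [[-0.333, 0.943, 0.006], [0.943, 0.333, -0.003], [-0.005, 0.004, -1.0]]
wrist_force: [0.2, -0.8, -0.9]
gripper_width: 0.517
```

```bash
python3 rel.py 559.8 -31.1 62.4 19.4; python3 look.py d2 205 160 235 180
```

```text
t 6.9 tcp [560.08 -30.67  65.66] jawang 19.43 tilt [ 0.0059 -0.0033] F [ 0.23 -0.75 -0.85] w 0.517 q [ -8.6   5.1 113.8  -0.2  60.8 -27.9]
slide [-0.3  -0.42  3.26] twist 0.03
```

View pics/d2.png

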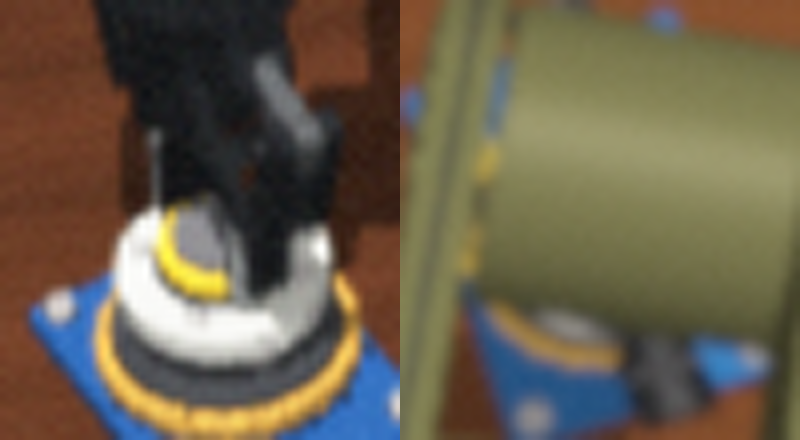

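Request:
apply_moves(moves=[{"slide": [-0.3,-0.3,1.5],"twist": 0,"jaw": 0.6},{"slide": [-0.3,-0.3,3],"twist": 0,"jaw": 0.6},{"slide": [-0.3,-0.3,3],"twist": 0,"jaw": 0.6},{"slide": [-0.3,-0.3,3],"twist": 0,"jaw": 0.6}])

```text
time_s: 7.4
eef_pos: [560.0, -31.1, 62.7]
ee_rot: [[-0.333, 0.943, 0.006], [0.943, 0.333, -0.003], [-0.005, 0.005, -1.0]]
wrist_force: [0.0, -0.7, -0.5]
gripper_width: 0.517
```

```bash
python3 rel.py 559.8 -31.1 61.8 19.4
```

```text
t 7.4 tcp [559.96 -31.07  62.74] jawang 19.42 tilt [ 0.006  -0.0033] F [ 0.04 -0.67 -0.47] w 0.517 q [ -8.6   5.3 113.9  -0.2  60.5 -27.9]
slide [ 0.03 -0.16  0.94] twist 0.02
```

Request:
apply_moves(moves=[{"slide": [0,-0.1,0.6],"twist": 0,"jaw": 0.6},{"slide": [0,-0.1,0.6],"twist": 0,"jaw": 0.6},{"slide": [0,-0.1,0.6],"twist": 0,"jaw": 0.4},{"slide": [0,-0.1,0.6],"twist": 0,"jaw": 0.25},{"slide": [0,-0.1,0.6],"twist": 0,"jaw": 0.25}])

```text
time_s: 7.9
eef_pos: [560.0, -31.1, 62.3]
ee_rot: [[-0.333, 0.943, 0.006], [0.943, 0.333, -0.003], [-0.005, 0.005, -1.0]]
wrist_force: [0.0, 0.5, 0.1]
gripper_width: 0.751
```

```bash
python3 rel.py 559.8 -31.1 140 19.4
```

```text
t 7.9 tcp [560.01 -31.14  62.34] jawang 19.43 tilt [ 0.0064 -0.0034] F [0.04 0.54 0.14] w 0.751 q [ -8.6   5.3 113.9  -0.2  60.4 -27.9]
slide [ -0.3    0.2  -77.66] twist 0.03
```

Request:
apply_moves(moves=[{"slide": [0,0,-20],"twist": 0,"jaw": 0.25},{"slide": [0,0,-60],"twist": 0,"jaw": 0.25},{"slide": [40,0,-90],"twist": 0,"jaw": 0.25},{"slide": [90,0,-95],"twist": 0,"jaw": 0.25},{"slide": [140,10,-95],"twist": 0,"jaw": 0.25},{"slide": [190,20,-95],"twist": 0,"jaw": 0.25},{"slide": [240,30,-95],"twist": 0,"jaw": 0.25},{"slide": [290,40,-95],"twist": 0,"jaw": 0.25}])

```text
time_s: 8.7
eef_pos: [500.7, 253.8, 156.4]
ee_rot: [[-0.332, 0.943, 0.007], [0.943, 0.332, -0.003], [-0.005, 0.006, -1.0]]
wrist_force: [1.4, 0.0, 0.4]
gripper_width: 0.748
```

```bash
python3 rel.py 497.8 280.5 130 19.4; python3 look.py d3 205 160 235 180
```

```text
t 8.7 tcp [500.74 253.75 156.44] jawang 19.42 tilt [ 0.0073 -0.003 ] F [1.38 0.01 0.35] w 0.748 q [ 21.5  -0.9 110.3  -0.3  70.3   2.2]
slide [26.34  5.96 26.33] twist 0.02
```

View pics/d3.png

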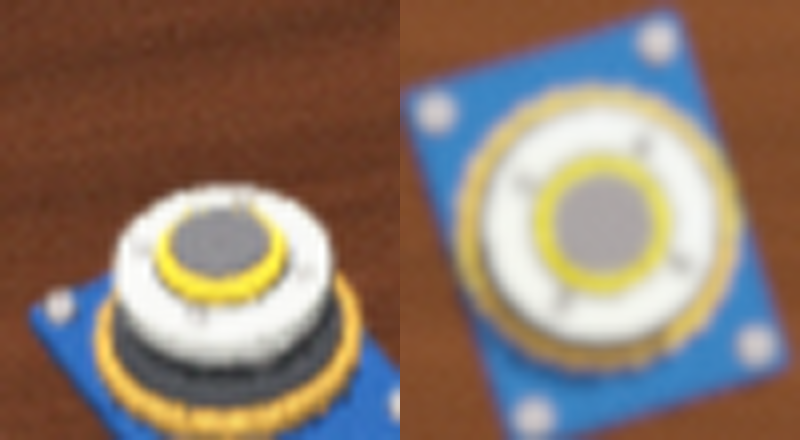

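The crops show the badge lying flat and centred between the four pins, with its back still proud. Next is the green pusher.

Request:
apply_moves(moves=[{"slide": [26.3,6,10],"twist": 0,"jaw": 0.2},{"slide": [26.3,6,18],"twist": 0,"jaw": 0.2},{"slide": [26.3,6,26],"twist": 0,"jaw": 0.2},{"slide": [26.3,6,26],"twist": 0,"jaw": 0.2},{"slide": [26.3,6,26],"twist": 0,"jaw": 0.2}])

```text
time_s: 9.3
eef_pos: [497.0, 282.4, 130.0]
ee_rot: [[-0.337, 0.941, 0.006], [0.941, 0.337, -0.002], [-0.004, 0.005, -1.0]]
wrist_force: [-0.4, -0.8, 0.7]
gripper_width: 0.801
```

```bash
python3 rel.py 497.8 280.5 45 19.4;  python3 look.py p1 300 125 120 195
```

```text
t 9.3 tcp [497.03 282.4  129.97] jawang 19.71 tilt [ 0.006 -0.002] F [-0.39 -0.85  0.68] w 0.801 q [ 24.3   2.  110.1  -0.3  67.6   4.7]
slide [-1.72 -0.34 84.97] twist 0.31
```

View pics/p1.png

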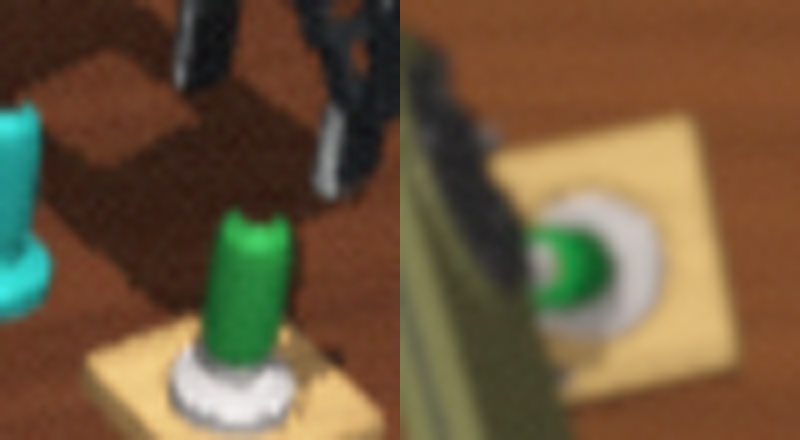

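```bash
python3 - <<'E'
from h import *
for n in ('scene','top'):
    p=np.load(f'{"scene_p1_p" if n=="scene" else "top_p"}.npy'); h=cv2.cvtColor(p,cv2.COLOR_RGB2HSV).astype(int)
    m=(h[...,0]>45)&(h[...,0]<75)&(h[...,1]>120); b=np.zeros_like(m)
    if n=='scene': b[145:175,318:345]=1
    else: b[215:240,130:155]=1
    m&=b.astype(bool); ys,xs=np.nonzero(m); print(n,'green centroid',xs.mean(),ys.mean(),'pred mid',w2px(n,(497.8,280.5,64)),'top',w2px(n,(497.8,280.5,84)),'bot',w2px(n,(497.8,280.5,44)))
    if n=='scene':
        for v in range(153,171,3): print(v,xs[ys==v].min(),xs[ys==v].max())
    else: print(xs.min(),xs.max(),ys.min(),ys.max())
E
```

```text
scene green centroid 330.49068322981367 160.24223602484471 pred mid (np.float64(329.59768094926653), np.float64(160.6596218065314)) top (np.float64(330.40585894935924), np.float64(155.47951315937857)) bot (np.float64(328.8084837389054), np.float64(165.71807092693743))
153 327 335
156 327 336
159 326 335
162 326 335
165 326 334
168 326 332
top green centroid 141.46666666666667 228.0222222222222 pred mid (np.float64(140.063771836736), np.float64(227.8071464110321)) top (np.float64(138.3386911351526), np.float64(227.77979095453327)) bot (np.float64(141.73167865637058), np.float64(227.83359523305347))
138 145 224 232
```

Request:
apply_moves(moves=[{"slide": [-1.2,0,40],"twist": 0,"jaw": 0.2},{"slide": [-1.2,0,65],"twist": 0,"jaw": 0.2},{"slide": [-1.2,0,80],"twist": 0,"jaw": 0.2},{"slide": [-1.2,0,85],"twist": 0,"jaw": 0.2},{"slide": [-1.2,0,85],"twist": 0,"jaw": 0.2},{"slide": [-1.2,0,85],"twist": 0,"jaw": 0.2}])

```text
time_s: 10.0
eef_pos: [499.6, 282.0, 47.3]
ee_rot: [[-0.337, 0.941, 0.01], [0.941, 0.337, -0.0], [-0.003, 0.009, -1.0]]
wrist_force: [0.0, -0.2, 0.7]
gripper_width: 0.802
```

```bash
python3 rel.py 497.8 281.2 45 19.4
```

```text
t 10.0 tcp [499.63 282.    47.3 ] jawang 19.71 tilt [ 0.0097 -0.0002] F [ 0.01 -0.15  0.66] w 0.802 q [ 24.2   8.  112.6  -0.3  58.9   4.6]
slide [-0.13 -2.01  2.28] twist 0.31
```

Request:
apply_moves(moves=[{"slide": [-0.1,-2,2.3],"twist": 0,"jaw": 0.2},{"slide": [-0.1,-2,2.3],"twist": 0,"jaw": 0.2},{"slide": [-0.1,-2,2.3],"twist": 0,"jaw": 0.2},{"slide": [-0.1,-2,2.3],"twist": 0,"jaw": 0.2},{"slide": [-0.1,-2,2.3],"twist": 0,"jaw": 0.2}])

```text
time_s: 10.5
eef_pos: [497.8, 281.3, 45.1]
ee_rot: [[-0.337, 0.941, 0.01], [0.941, 0.337, -0.0], [-0.003, 0.009, -1.0]]
wrist_force: [0.3, -0.8, 0.6]
gripper_width: 0.8
```

```bash
python3 rel.py 497.8 281.2 45 19.4;  python3 look.py p2 305 125 120 195
```

```text
t 10.5 tcp [497.85 281.29  45.12] jawang 19.72 tilt [ 0.0099 -0.0001] F [ 0.33 -0.81  0.62] w 0.8 q [ 24.2   7.9 112.9  -0.3  58.6   4.6]
slide [-0.07 -0.08  0.12] twist 0.32
```

View pics/p2.png

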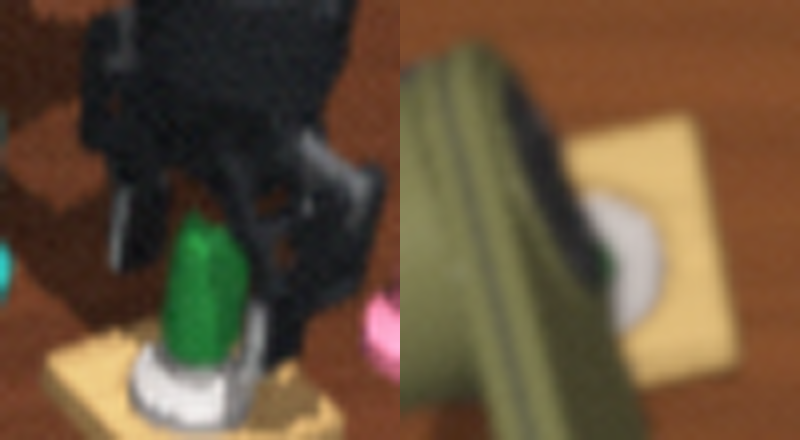

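Request:
apply_moves(moves=[{"slide": [0,0,-40],"twist": 0,"jaw": 0.2},{"slide": [0,0,-80],"twist": 0,"jaw": 0.2}])

```text
time_s: 10.8
eef_pos: [495.6, 280.6, 124.0]
ee_rot: [[-0.337, 0.941, 0.006], [0.941, 0.337, -0.002], [-0.004, 0.005, -1.0]]
wrist_force: [1.5, 0.9, 1.0]
gripper_width: 0.799
```

```bash
python3 rel.py 497.8 281.2 130 19.4
```

```text
t 10.8 tcp [495.62 280.63 123.99] jawang 19.71 tilt [ 0.0056 -0.002 ] F [1.48 0.9  0.96] w 0.799 q [ 24.2   2.1 110.6  -0.3  67.    4.6]
slide [-0.22  2.27 -6.  ] twist 0.31
```

Request:
apply_moves(moves=[{"slide": [0,2,-4],"twist": 0,"jaw": 0.2},{"slide": [0,2,-4],"twist": 0,"jaw": 0.2},{"slide": [0,2,-4],"twist": 0,"jaw": 0.2}])

```text
time_s: 11.1
eef_pos: [496.8, 281.0, 126.8]
ee_rot: [[-0.337, 0.941, 0.004], [0.941, 0.337, -0.003], [-0.004, 0.003, -1.0]]
wrist_force: [-0.9, 0.1, -0.4]
gripper_width: 0.802
```

```bash
python3 rel.py 497.8 281.2 45 19.4
```

```text
t 11.1 tcp [496.78 280.97 126.8 ] jawang 19.72 tilt [ 0.0039 -0.0028] F [-0.9   0.14 -0.43] w 0.802 q [ 24.2   2.2 110.3  -0.3  67.4   4.6]
slide [ 0.19  0.82 81.81] twist 0.32
```

Request:
apply_moves(moves=[{"slide": [0,0.8,-40],"twist": 0,"jaw": 0.2},{"slide": [0,0.8,-80],"twist": 0,"jaw": 0.2}])

```text
time_s: 11.3
eef_pos: [495.0, 280.4, 203.1]
ee_rot: [[-0.337, 0.941, -0.004], [0.941, 0.337, -0.006], [-0.005, -0.006, -1.0]]
wrist_force: [1.8, 0.8, -0.5]
gripper_width: 0.803
```

Request:
apply_moves(moves=[{"slide": [0,0,0],"twist": 0,"jaw": 0.2},{"slide": [0,0,0],"twist": 0,"jaw": 0.2},{"slide": [0,0,0],"twist": 0,"jaw": 0.2}])

```text
time_s: 11.6
eef_pos: [493.7, 279.9, 200.3]
ee_rot: [[-0.337, 0.941, -0.008], [0.941, 0.337, -0.008], [-0.005, -0.01, -1.0]]
wrist_force: [0.2, 0.2, 0.5]
gripper_width: 0.796
```

```bash
python3 rel.py 497.8 281.2 45 19.4
```

```text
t 11.6 tcp [493.72 279.85 200.34] jawang 19.71 tilt [-0.0081 -0.0082] F [0.17 0.2  0.54] w 0.796 q [ 24.2  -1.7 106.7  -0.2  75.6   4.6]
slide [  0.67   5.9  155.28] twist 0.31
```

Request:
apply_moves(moves=[{"slide": [0.7,5.9,40],"twist": 0,"jaw": 0.2},{"slide": [0.7,5.9,75],"twist": 0,"jaw": 0.2}])

```text
time_s: 11.8
eef_pos: [497.9, 281.7, 122.7]
ee_rot: [[-0.337, 0.941, -0.009], [0.941, 0.337, -0.009], [-0.005, -0.012, -1.0]]
wrist_force: [-0.4, 0.0, -1.0]
gripper_width: 0.802
```

Request:
apply_moves(moves=[{"slide": [0,0,2],"twist": 0,"jaw": 0.2},{"slide": [0,0,2],"twist": 0,"jaw": 0.2},{"slide": [0,0,2],"twist": 0,"jaw": 0.2}])

```text
time_s: 12.1
eef_pos: [498.7, 282.0, 121.9]
ee_rot: [[-0.337, 0.941, -0.008], [0.941, 0.337, -0.008], [-0.005, -0.01, -1.0]]
wrist_force: [0.5, -0.1, 0.3]
gripper_width: 0.798
```

```bash
python3 rel.py 497.8 281.2 45 19.4
```

```text
t 12.1 tcp [498.67 281.97 121.92] jawang 19.71 tilt [-0.0079 -0.0081] F [ 0.48 -0.09  0.27] w 0.798 q [ 24.2   3.2 109.7  -0.3  67.7   4.6]
slide [-5.000e-02 -3.000e-01  7.693e+01] twist 0.31
```

Request:
apply_moves(moves=[{"slide": [0,0,-40],"twist": 0,"jaw": 0.2},{"slide": [0,0,-60],"twist": 0,"jaw": 0.2},{"slide": [0,0,-60],"twist": 0,"jaw": 0.2}])

```text
time_s: 12.4
eef_pos: [502.5, 284.0, 189.1]
ee_rot: [[-0.337, 0.941, 0.003], [0.941, 0.337, -0.003], [-0.004, 0.002, -1.0]]
wrist_force: [-0.2, -0.2, 0.5]
gripper_width: 0.802
```

Request:
apply_moves(moves=[{"slide": [0,0,0],"twist": 0,"jaw": 0.2},{"slide": [0,0,0],"twist": 0,"jaw": 0.2},{"slide": [0,0,0],"twist": 0,"jaw": 0.2}])

```text
time_s: 12.7
eef_pos: [502.1, 283.8, 188.4]
ee_rot: [[-0.337, 0.941, 0.002], [0.941, 0.337, -0.004], [-0.004, 0.001, -1.0]]
wrist_force: [0.4, 0.0, -0.7]
gripper_width: 0.804
```

```bash
python3 rel.py 497.8 281.2 45 19.4
```

```text
t 12.7 tcp [502.14 283.83 188.37] jawang 19.71 tilt [ 0.0021 -0.0036] F [ 0.38  0.03 -0.7 ] w 0.804 q [ 24.3  -0.3 106.5  -0.2  73.8   4.6]
slide [ -0.43  -5.08 143.37] twist 0.31
```

Request:
apply_moves(moves=[{"slide": [-0.4,-5,40],"twist": 0,"jaw": 0.2},{"slide": [-0.4,-5,75],"twist": 0,"jaw": 0.2}])

```text
time_s: 12.9
eef_pos: [497.4, 281.4, 112.2]
ee_rot: [[-0.337, 0.941, 0.002], [0.941, 0.337, -0.003], [-0.004, 0.001, -1.0]]
wrist_force: [-0.0, 0.8, -0.8]
gripper_width: 0.801
```

Request:
apply_moves(moves=[{"slide": [0,0,20],"twist": 0,"jaw": 0.2},{"slide": [0,0,40],"twist": 0,"jaw": 0.2}])

```text
time_s: 13.1
eef_pos: [495.8, 280.5, 69.1]
ee_rot: [[-0.337, 0.941, -0.001], [0.941, 0.337, -0.005], [-0.004, -0.003, -1.0]]
wrist_force: [0.3, 0.7, 0.6]
gripper_width: 0.796
```

```bash
python3 rel.py 497.8 281.2 45 19.4
```

```text
t 13.1 tcp [495.85 280.49  69.11] jawang 19.71 tilt [-0.0012 -0.0051] F [0.27 0.7  0.62] w 0.796 q [ 24.2   6.2 112.2  -0.3  61.8   4.6]
slide [ 0.12  2.14 24.1 ] twist 0.31
```

Request:
apply_moves(moves=[{"slide": [0.1,2.1,12],"twist": 0,"jaw": 0.2},{"slide": [0.1,2.1,20],"twist": 0,"jaw": 0.2},{"slide": [0.1,2.1,24],"twist": 0,"jaw": 0.2},{"slide": [0.1,2.1,24],"twist": 0,"jaw": 0.2},{"slide": [0.1,2.1,24],"twist": 0,"jaw": 0.2}])

```text
time_s: 13.6
eef_pos: [498.5, 281.5, 46.1]
ee_rot: [[-0.337, 0.941, 0.0], [0.941, 0.337, -0.004], [-0.004, -0.001, -1.0]]
wrist_force: [-0.2, 0.4, -0.2]
gripper_width: 0.799
```

```bash
python3 rel.py 497.8 281.2 45 19.4
```

```text
t 13.6 tcp [498.47 281.5   46.09] jawang 19.71 tilt [ 0.0003 -0.0044] F [-0.24  0.42 -0.17] w 0.799 q [ 24.2   8.2 112.4  -0.3  59.4   4.6]
slide [-0.05 -0.73  1.09] twist 0.31
```

Request:
apply_moves(moves=[{"slide": [0,-0.7,1],"twist": 0,"jaw": 0.5},{"slide": [0,-0.7,1],"twist": 0,"jaw": 0.6},{"slide": [0,-0.7,1],"twist": 0,"jaw": 0.8},{"slide": [0,-0.7,1],"twist": 0,"jaw": 0.8},{"slide": [0,-0.7,1],"twist": 0,"jaw": 0.8},{"slide": [0,-0.7,1],"twist": 0,"jaw": 0.8}], force=60)

```text
time_s: 14.2
eef_pos: [498.5, 281.6, 46.0]
ee_rot: [[-0.337, 0.941, 0.002], [0.941, 0.337, -0.004], [-0.004, 0.0, -1.0]]
wrist_force: [-0.0, 0.0, 4.2]
gripper_width: 0.338
```

```bash
python3 rel.py 497.8 281.2 45 19.4;python3 look.py p3 305 125 120 195
```

```text
t 14.2 tcp [498.5  281.58  45.97] jawang 19.71 tilt [ 0.0018 -0.0037] F [-0.    0.03  4.2 ] w 0.338 q [ 24.2   8.2 112.5  -0.3  59.3   4.6]
slide [-0.12 -0.79  0.97] twist 0.31
```

View pics/p3.png

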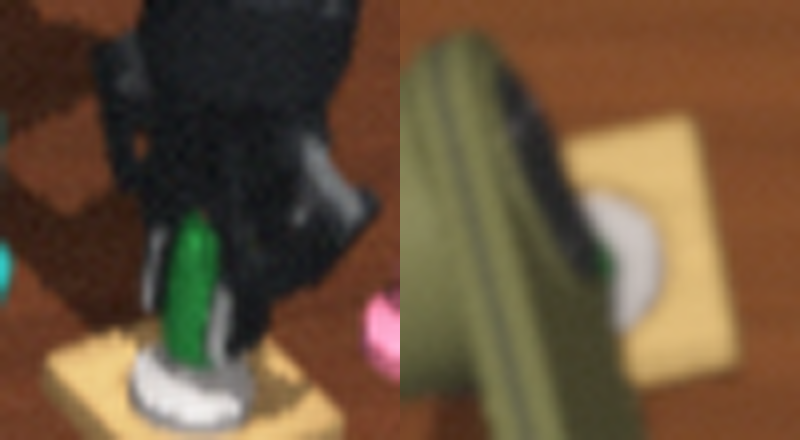

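Request:
apply_moves(moves=[{"slide": [0,0,-4],"twist": 0,"jaw": 0.8},{"slide": [0,0,-12],"twist": 0,"jaw": 0.8},{"slide": [0,0,-30],"twist": 0,"jaw": 0.8},{"slide": [0,0,-55],"twist": 0,"jaw": 0.8},{"slide": [0,0,-75],"twist": 0,"jaw": 0.8},{"slide": [0,0,-84],"twist": 0,"jaw": 0.8},{"slide": [0,0,-84],"twist": 0,"jaw": 0.8},{"slide": [0,0,-84],"twist": 0,"jaw": 0.8}], force=80)

```text
time_s: 15.1
eef_pos: [497.6, 281.6, 128.8]
ee_rot: [[-0.337, 0.941, 0.0], [0.941, 0.337, -0.005], [-0.004, -0.001, -1.0]]
wrist_force: [-0.5, -0.9, -3.0]
gripper_width: 0.334
```

```bash
python3 rel.py 559.8 -31.3 130 19.4;python3 look.py p4 305 105 120 195; python3 - <<'E'
from h import *
# badge/plate centre from d3 top picture
p=np.load('top_d3_p.npy')
def g(cx,cy,r,fn,k=8):
    c=p[cy-r:cy+r+1,cx-r:cx+r+1]; u=cv2.resize(c,None,fx=k,fy=k,interpolation=cv2.INTER_CUBIC); h=cv2.cvtColor(u,cv2.COLOR_RGB2HSV).astype(int)
    m=fn(h[...,0],h[...,1],h[...,2]).astype(np.uint8); nn,l,st,ce=cv2.connectedComponentsWithStats(m); j=1+np.argmax(st[1:,4])
    cs,_=cv2.findContours((l==j).astype(np.uint8),cv2.RETR_EXTERNAL,cv2.CHAIN_APPROX_NONE);e=cv2.fitEllipse(cv2.convexHull(max(cs,key=len)))
    return (np.array(e[0])+.5)/k-.5+[cx-r,cy-r], np.array(e[1])/k
c,a=g(260,208,12,lambda h,s,v:(h>20)&(h<36)&(s>110));print('shell',c,a,ray_z('top',c,69))
c,a=g(260,208,6,lambda h,s,v:(s<60));print('grey',c,a,ray_z('top',c,73))
E
```

```text
t 15.1 tcp [497.58 281.55 128.79] jawang 19.71 tilt [ 0.0001 -0.0045] F [-0.52 -0.86 -2.97] w 0.334 q [ 24.2   2.3 109.9  -0.3  67.9   4.6]
slide [-3.1551e+02 -4.6960e+01  2.0000e-01] twist 0.31
shell [259.6621685  207.64808655] [16.16555405 16.36014366] [558.96671611 -31.41937596  69.        ]
grey [259.89509916 207.34555912] [11.76833057 12.02397728] [559.58047131 -31.84831531  73.        ]
```

View pics/p4.png

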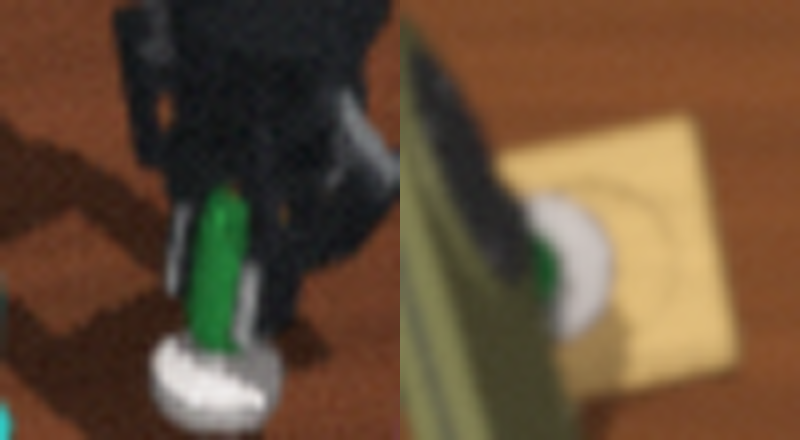

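```bash
cat > off.py <<'E'
from h import *; import sys
from scipy.optimize import least_squares
# measure steel disc left/right edges in scene picture tag; compare w/ predicted from TCP x y z
def edges(tag,u0,u1,v0,v1):
    p=np.load(f'scene_{tag}_p.npy')[v0:v1,u0:u1]; k=8
    u=cv2.resize(p,None,fx=k,fy=k,interpolation=cv2.INTER_CUBIC); h=cv2.cvtColor(u,cv2.COLOR_RGB2HSV).astype(int)
    m=((h[...,1]<70)&(h[...,2]>95)).astype(np.uint8); nn,l,st,ce=cv2.connectedComponentsWithStats(m); j=1+np.argmax(st[1:,4]); x,y,w,hh,a=st[j]
    return x/k+u0-.44,(x+w-1)/k+u0-.44, y/k+v0-.44,(y+hh-1)/k+v0-.44
if __name__=='__main__':
    e=edges('p4',318,346,144,162); print(e,(e[0]+e[1])/2)
    ax=cam('scene')[2][:3,0]; c=np.array([497.58,281.55,128.8-31])
    print([w2px('scene',c+s*24*ax) for s in (-1,0,1)])
E
python3 off.py
```

```text
(np.float64(323.31), np.float64(339.81), np.float64(143.56), np.float64(158.81)) 331.56
[(np.float64(323.21100537823577), np.float64(151.73548461092201)), (np.float64(331.28188347622563), np.float64(151.73548461092201)), (np.float64(339.3527615742155), np.float64(151.735484610922))]
```

Request:
apply_moves(moves=[{"slide": [-20,-3,0],"twist": 0,"jaw": 0.8},{"slide": [-60,-9,0],"twist": 0,"jaw": 0.8},{"slide": [-105,-16,0],"twist": 0,"jaw": 0.8},{"slide": [-150,-23,0],"twist": 0,"jaw": 0.8},{"slide": [-195,-29,0],"twist": 0,"jaw": 0.8},{"slide": [-240,-36,0],"twist": 0,"jaw": 0.8},{"slide": [-275,-42,0],"twist": 0,"jaw": 0.8},{"slide": [-300,-45,0],"twist": 0,"jaw": 0.8}])

```text
time_s: 16.0
eef_pos: [555.4, -18.6, 128.1]
ee_rot: [[-0.335, 0.942, -0.003], [0.942, 0.335, -0.005], [-0.004, -0.005, -1.0]]
wrist_force: [-0.2, 0.5, -2.5]
gripper_width: 0.336
```

```bash
python3 rel.py 559.4 -31.5 125 19.4
```

```text
t 16.0 tcp [555.41 -18.57 128.14] jawang 19.6 tilt [-0.0034 -0.0051] F [-0.24  0.47 -2.51] w 0.336 q [ -7.3   0.4 111.9  -0.3  67.8 -26.8]
slide [-13.51  -0.57   3.19] twist 0.2
```

Request:
apply_moves(moves=[{"slide": [-10,-0.5,5],"twist": 0,"jaw": 0.8},{"slide": [-13.5,-0.6,10],"twist": 0,"jaw": 0.8},{"slide": [-13.5,-0.6,10],"twist": 0,"jaw": 0.8},{"slide": [-13.5,-0.6,10],"twist": 0,"jaw": 0.8},{"slide": [-13.5,-0.6,10],"twist": 0,"jaw": 0.8}])

```text
time_s: 16.5
eef_pos: [559.2, -30.4, 118.1]
ee_rot: [[-0.337, 0.942, -0.004], [0.942, 0.337, -0.005], [-0.003, -0.005, -1.0]]
wrist_force: [0.5, -0.3, -2.8]
gripper_width: 0.333
```

```bash
python3 rel.py 559.4 -31.5 112 19.4; python3 look.py q1 208 150 235 180; python3 - <<'E'
from off import *
e=edges('q1',220,248,172,194); print(e,(e[0]+e[1])/2)
E
```

```text
t 16.5 tcp [559.18 -30.36 118.05] jawang 19.69 tilt [-0.0037 -0.0048] F [ 0.48 -0.34 -2.84] w 0.333 q [ -8.5   1.6 111.8  -0.3  66.8 -28. ]
slide [-1.12 -0.15  6.06] twist 0.29
(np.float64(219.56), np.float64(246.06), np.float64(171.56), np.float64(193.435)) 232.81
```

View pics/q1.png

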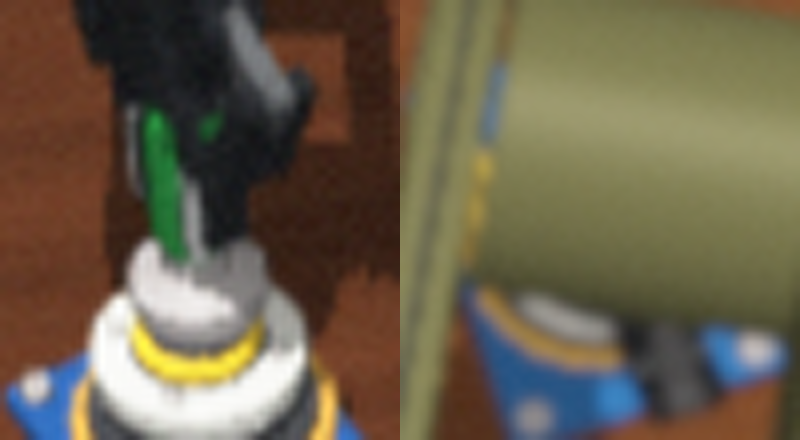

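Request:
apply_moves(moves=[{"slide": [-1,-0.1,3],"twist": 0,"jaw": 0.8},{"slide": [-1,-0.1,5.5],"twist": 0,"jaw": 0.8},{"slide": [-1,-0.1,6.5],"twist": 0,"jaw": 0.8},{"slide": [-1,-0.1,6.5],"twist": 0,"jaw": 0.8},{"slide": [-1,-0.1,6.5],"twist": 0,"jaw": 0.8}])

```text
time_s: 17.1
eef_pos: [559.6, -31.7, 111.9]
ee_rot: [[-0.337, 0.942, -0.003], [0.942, 0.337, -0.005], [-0.004, -0.005, -1.0]]
wrist_force: [0.5, -0.2, -2.3]
gripper_width: 0.332
```

```bash
python3 rel.py 559.4 -31.5 110 19.4
```

```text
t 17.1 tcp [559.64 -31.7  111.92] jawang 19.68 tilt [-0.003  -0.0051] F [ 0.51 -0.17 -2.26] w 0.332 q [ -8.6   2.  112.   -0.3  66.1 -28.1]
slide [ 0.28 -0.15  1.92] twist 0.28
```

Request:
apply_moves(moves=[{"slide": [0.2,-0.1,1],"twist": 0,"jaw": 0.8},{"slide": [0.2,-0.1,2],"twist": 0,"jaw": 0.8},{"slide": [0.2,-0.1,2.6],"twist": 0,"jaw": 0.8},{"slide": [0.2,-0.1,3.2],"twist": 0,"jaw": 0.8},{"slide": [0.2,-0.1,3.2],"twist": 0,"jaw": 0.8},{"slide": [0.2,-0.1,3.2],"twist": 0,"jaw": 0.8}])

```text
time_s: 17.7
eef_pos: [559.5, -31.6, 109.0]
ee_rot: [[-0.337, 0.942, -0.003], [0.942, 0.337, -0.005], [-0.004, -0.004, -1.0]]
wrist_force: [-1.4, 0.0, 0.6]
gripper_width: 0.334
```

```bash
python3 rel.py 559.4 -31.5 110 19.4
```

```text
t 17.7 tcp [559.55 -31.61 109.03] jawang 19.67 tilt [-0.0029 -0.0051] F [-1.42  0.01  0.65] w 0.334 q [ -8.6   2.2 112.1  -0.3  65.8 -28.1]
slide [ 0.15 -0.11 -0.97] twist 0.27
```

Request:
apply_moves(moves=[{"slide": [0.1,-0.1,0.5],"twist": 0,"jaw": 0.8},{"slide": [0.1,-0.1,1],"twist": 0,"jaw": 0.8},{"slide": [0.1,-0.1,1],"twist": 0,"jaw": 0.8},{"slide": [0.1,-0.1,1],"twist": 0,"jaw": 0.8}])

```text
time_s: 18.1
eef_pos: [559.5, -31.5, 108.1]
ee_rot: [[-0.337, 0.942, -0.003], [0.942, 0.337, -0.005], [-0.004, -0.004, -1.0]]
wrist_force: [-0.0, 0.0, -0.0]
gripper_width: 0.335
```

Request:
apply_moves(moves=[{"slide": [0,0,0.5],"twist": 0,"jaw": 0.8},{"slide": [0,0,1],"twist": 0,"jaw": 0.8},{"slide": [0,0,1],"twist": 0,"jaw": 0.8},{"slide": [0,0,1],"twist": 0,"jaw": 0.8}])

```text
time_s: 18.5
eef_pos: [559.5, -31.5, 107.1]
ee_rot: [[-0.337, 0.942, -0.003], [0.942, 0.337, -0.005], [-0.004, -0.004, -1.0]]
wrist_force: [-0.9, 0.4, 0.8]
gripper_width: 0.329
```

```bash
python3 rel.py 559.4 -31.5 110 19.4
```

```text
t 18.5 tcp [559.52 -31.52 107.13] jawang 19.68 tilt [-0.0027 -0.0051] F [-0.9   0.39  0.81] w 0.329 q [ -8.6   2.3 112.2  -0.3  65.6 -28.1]
slide [ 0.05 -0.11 -2.87] twist 0.28
```

Request:
apply_moves(moves=[{"slide": [0,0,0.5],"twist": 0,"jaw": 0.8},{"slide": [0,0,1],"twist": 0,"jaw": 0.8},{"slide": [0,0,1],"twist": 0,"jaw": 0.8}])

```text
time_s: 18.8
eef_pos: [559.5, -31.6, 106.1]
ee_rot: [[-0.337, 0.942, -0.003], [0.942, 0.337, -0.005], [-0.004, -0.004, -1.0]]
wrist_force: [-1.6, -0.3, 0.9]
gripper_width: 0.33
```

Request:
apply_moves(moves=[{"slide": [0,0,0.5],"twist": 0,"jaw": 0.8},{"slide": [0,0,1],"twist": 0,"jaw": 0.8},{"slide": [0,0,1],"twist": 0,"jaw": 0.8}])

```text
time_s: 19.1
eef_pos: [559.6, -31.6, 105.1]
ee_rot: [[-0.337, 0.942, -0.003], [0.942, 0.337, -0.005], [-0.004, -0.004, -1.0]]
wrist_force: [-1.3, 0.7, 1.7]
gripper_width: 0.333
```

Request:
apply_moves(moves=[{"slide": [0,0,0.5],"twist": 0,"jaw": 0.8},{"slide": [0,0,1],"twist": 0,"jaw": 0.8},{"slide": [0,0,1],"twist": 0,"jaw": 0.8}])

```text
time_s: 19.4
eef_pos: [559.5, -31.6, 104.0]
ee_rot: [[-0.337, 0.942, -0.003], [0.942, 0.337, -0.005], [-0.004, -0.004, -1.0]]
wrist_force: [-1.4, -0.1, 1.5]
gripper_width: 0.331
```

```bash
python3 rel.py 559.4 -31.5 110 19.4
```

```text
t 19.4 tcp [559.54 -31.56 104.05] jawang 19.67 tilt [-0.0026 -0.0051] F [-1.42 -0.13  1.46] w 0.331 q [ -8.6   2.5 112.3  -0.3  65.3 -28.1]
slide [ 0.08 -0.14 -5.95] twist 0.27
```

Request:
apply_moves(moves=[{"slide": [0,0,0.5],"twist": 0,"jaw": 0.8},{"slide": [0,0,1],"twist": 0,"jaw": 0.8},{"slide": [0,0,1],"twist": 0,"jaw": 0.8}])

```text
time_s: 19.7
eef_pos: [559.6, -31.6, 103.1]
ee_rot: [[-0.337, 0.942, -0.003], [0.942, 0.337, -0.005], [-0.004, -0.004, -1.0]]
wrist_force: [-1.9, -1.3, 2.4]
gripper_width: 0.331
```

Request:
apply_moves(moves=[{"slide": [0,0,0.5],"twist": 0,"jaw": 0.8},{"slide": [0,0,1],"twist": 0,"jaw": 0.8},{"slide": [0,0,1],"twist": 0,"jaw": 0.8}])

```text
time_s: 20.0
eef_pos: [559.6, -31.6, 102.1]
ee_rot: [[-0.337, 0.942, -0.003], [0.942, 0.337, -0.005], [-0.004, -0.004, -1.0]]
wrist_force: [-1.6, 0.4, 1.2]
gripper_width: 0.331
```

```bash
python3 rel.py 559.4 -31.5 110 19.4
```

```text
t 20.0 tcp [559.58 -31.6  102.05] jawang 19.67 tilt [-0.0025 -0.0052] F [-1.62  0.43  1.23] w 0.331 q [ -8.6   2.6 112.4  -0.3  65.1 -28.1]
slide [ 0.12 -0.17 -7.95] twist 0.27
```

Request:
apply_moves(moves=[{"slide": [0,0,0.5],"twist": 0,"jaw": 0.8},{"slide": [0,0,1],"twist": 0,"jaw": 0.8},{"slide": [0,0,1],"twist": 0,"jaw": 0.8}])

```text
time_s: 20.3
eef_pos: [559.6, -31.6, 101.0]
ee_rot: [[-0.337, 0.942, -0.003], [0.942, 0.337, -0.005], [-0.004, -0.004, -1.0]]
wrist_force: [-1.2, 0.5, 2.0]
gripper_width: 0.334
```

Request:
apply_moves(moves=[{"slide": [0,0,0.5],"twist": 0,"jaw": 0.8},{"slide": [0,0,1],"twist": 0,"jaw": 0.8},{"slide": [0,0,1],"twist": 0,"jaw": 0.8}])

```text
time_s: 20.6
eef_pos: [559.6, -31.6, 100.7]
ee_rot: [[-0.337, 0.942, -0.003], [0.942, 0.337, -0.005], [-0.004, -0.004, -1.0]]
wrist_force: [-3.3, -0.3, 6.3]
gripper_width: 0.33
```

```bash
python3 rel.py 559.4 -31.5 110 19.4; python3 look.py q2 208 150 235 180
```

```text
t 20.6 tcp [559.63 -31.63 100.71] jawang 19.68 tilt [-0.0027 -0.0052] F [-3.35 -0.31  6.34] w 0.33 q [ -8.6   2.7 112.4  -0.4  65.  -28.1]
slide [ 0.17 -0.21 -9.29] twist 0.28
```

View pics/q2.png

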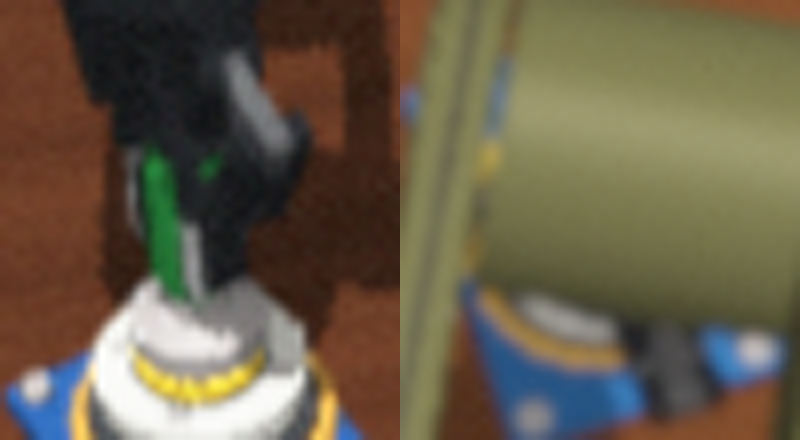

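Request:
apply_moves(moves=[{"slide": [0,0,0.5],"twist": 0,"jaw": 0.8},{"slide": [0,0,1],"twist": 0,"jaw": 0.8},{"slide": [0,0,1],"twist": 0,"jaw": 0.8}])

```text
time_s: 21.0
eef_pos: [559.7, -31.6, 100.7]
ee_rot: [[-0.337, 0.942, -0.003], [0.942, 0.337, -0.005], [-0.004, -0.004, -1.0]]
wrist_force: [-4.0, -0.5, 8.0]
gripper_width: 0.334
```

```bash
python3 rel.py 559.4 -31.5 110 19.4
```

```text
t 21.0 tcp [559.7  -31.63 100.68] jawang 19.68 tilt [-0.0029 -0.0053] F [-3.95 -0.49  8.  ] w 0.334 q [ -8.6   2.8 112.4  -0.4  65.  -28.1]
slide [ 0.19 -0.28 -9.32] twist 0.28
```

Request:
apply_moves(moves=[{"slide": [0.1,-0.2,1],"twist": 0,"jaw": 0.8},{"slide": [0.1,-0.2,1.4],"twist": 0,"jaw": 0.8},{"slide": [0.1,-0.2,1.4],"twist": 0,"jaw": 0.8}])

```text
time_s: 21.3
eef_pos: [559.7, -31.7, 100.5]
ee_rot: [[-0.337, 0.942, -0.003], [0.942, 0.337, -0.005], [-0.004, -0.004, -1.0]]
wrist_force: [-4.5, 0.0, 9.1]
gripper_width: 0.33
```

```bash
python3 rel.py 559.4 -31.5 110 19.4
```

```text
t 21.3 tcp [559.67 -31.66 100.51] jawang 19.68 tilt [-0.0028 -0.0054] F [-4.51  0.05  9.06] w 0.33 q [ -8.6   2.8 112.4  -0.4  65.  -28.1]
slide [ 0.21 -0.24 -9.49] twist 0.28
```

Request:
apply_moves(moves=[{"slide": [0.1,-0.4,1.2],"twist": 0,"jaw": 0.8},{"slide": [0.1,-0.4,1.7],"twist": 0,"jaw": 0.8},{"slide": [0.1,-0.4,1.7],"twist": 0,"jaw": 0.8}])

```text
time_s: 21.6
eef_pos: [559.7, -31.7, 100.2]
ee_rot: [[-0.337, 0.942, -0.002], [0.942, 0.337, -0.005], [-0.004, -0.004, -1.0]]
wrist_force: [-4.7, -0.4, 9.3]
gripper_width: 0.336
```

```bash
python3 rel.py 559.4 -31.5 110 19.4
```

```text
t 21.6 tcp [559.66 -31.67 100.21] jawang 19.69 tilt [-0.0022 -0.0053] F [-4.67 -0.42  9.26] w 0.336 q [ -8.6   2.8 112.4  -0.4  64.9 -28.1]
slide [ 0.2  -0.23 -9.79] twist 0.29
```

Request:
apply_moves(moves=[{"slide": [0.1,-0.6,1.4],"twist": 0,"jaw": 0.8},{"slide": [0.1,-0.6,2.0],"twist": 0,"jaw": 0.8},{"slide": [0.1,-0.6,2.0],"twist": 0,"jaw": 0.8},{"slide": [0.1,-0.6,2.0],"twist": 0,"jaw": 0.8},{"slide": [0.1,-0.6,2.0],"twist": 0,"jaw": 0.8}])

```text
time_s: 22.1
eef_pos: [559.6, -31.7, 99.7]
ee_rot: [[-0.337, 0.942, -0.001], [0.942, 0.337, -0.005], [-0.004, -0.003, -1.0]]
wrist_force: [-4.4, 0.9, 9.5]
gripper_width: 0.331
```

```bash
python3 rel.py 559.4 -31.5 110 19.4
```

```text
t 22.1 tcp [559.56 -31.71  99.67] jawang 19.68 tilt [-0.0013 -0.0051] F [-4.38  0.87  9.49] w 0.331 q [ -8.6   2.8 112.5  -0.3  64.8 -28.1]
slide [  0.21  -0.11 -10.33] twist 0.28
```

Request:
apply_moves(moves=[{"slide": [0.1,-0.5,1.6],"twist": 0,"jaw": 0.8},{"slide": [0.1,-0.5,2.4],"twist": 0,"jaw": 0.8},{"slide": [0.1,-0.5,2.4],"twist": 0,"jaw": 0.8},{"slide": [0.1,-0.5,2.4],"twist": 0,"jaw": 0.8}])

```text
time_s: 22.5
eef_pos: [559.6, -31.7, 98.7]
ee_rot: [[-0.337, 0.942, -0.0], [0.942, 0.337, -0.005], [-0.005, -0.002, -1.0]]
wrist_force: [-5.5, 0.8, 9.7]
gripper_width: 0.33
```

```bash
python3 rel.py 559.4 -31.5 110 19.4
```

```text
t 22.5 tcp [559.56 -31.69  98.73] jawang 19.68 tilt [-0.0004 -0.005 ] F [-5.47  0.77  9.67] w 0.33 q [ -8.6   2.8 112.6  -0.3  64.6 -28.1]
slide [  0.19  -0.11 -11.27] twist 0.28
```

Request:
apply_moves(moves=[{"slide": [0,-1,1.6],"twist": 0,"jaw": 0.8},{"slide": [0,-1,2.2],"twist": 0,"jaw": 0.8},{"slide": [0,-1,2.2],"twist": 0,"jaw": 0.8}])

```text
time_s: 22.8
eef_pos: [559.4, -31.8, 98.2]
ee_rot: [[-0.337, 0.942, 0.001], [0.942, 0.337, -0.004], [-0.005, -0.0, -1.0]]
wrist_force: [-2.6, 1.4, 8.6]
gripper_width: 0.328
```

```bash
python3 rel.py 559.4 -31.5 110 19.4;  python3 look.py q3 208 150 235 180
```

```text
t 22.8 tcp [559.45 -31.75  98.16] jawang 19.68 tilt [ 0.0013 -0.0044] F [-2.6   1.35  8.6 ] w 0.328 q [ -8.6   2.8 112.7  -0.3  64.5 -28.2]
slide [  0.2    0.04 -11.84] twist 0.28
```

View pics/q3.png

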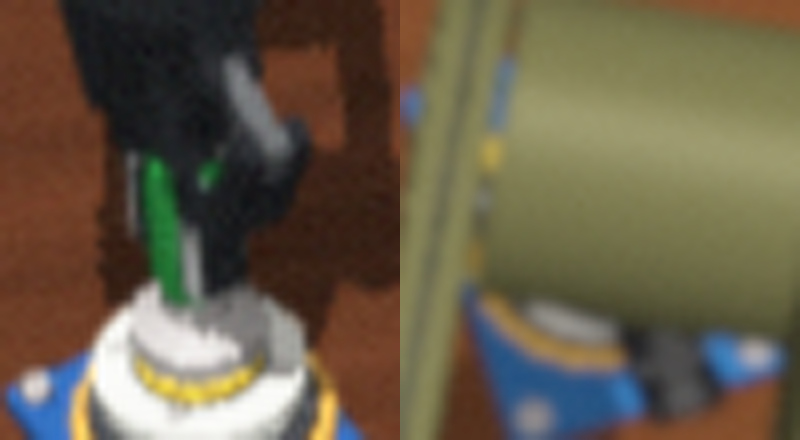

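Request:
apply_moves(moves=[{"slide": [0,-0.7,1.6],"twist": 0,"jaw": 0.8},{"slide": [0,-0.7,2.2],"twist": 0,"jaw": 0.8},{"slide": [0,-0.7,2.2],"twist": 0,"jaw": 0.8}])

```text
time_s: 23.2
eef_pos: [559.4, -31.8, 97.5]
ee_rot: [[-0.337, 0.942, 0.003], [0.942, 0.337, -0.004], [-0.005, 0.001, -1.0]]
wrist_force: [-3.7, 2.1, 9.3]
gripper_width: 0.328
```

```bash
python3 rel.py 559.4 -31.5 110 19.4
```

```text
t 23.2 tcp [559.44 -31.78  97.54] jawang 19.68 tilt [ 0.0025 -0.004 ] F [-3.66  2.1   9.3 ] w 0.328 q [ -8.6   2.8 112.7  -0.2  64.3 -28.2]
slide [  0.22   0.07 -12.46] twist 0.28
```

Request:
apply_moves(moves=[{"slide": [0.1,-0.7,1.4],"twist": 0,"jaw": 0.8},{"slide": [0.1,-0.7,1.8],"twist": 0,"jaw": 0.8},{"slide": [0.1,-0.7,1.8],"twist": 0,"jaw": 0.8}])

```text
time_s: 23.5
eef_pos: [559.4, -31.8, 97.2]
ee_rot: [[-0.337, 0.942, 0.004], [0.942, 0.337, -0.004], [-0.005, 0.002, -1.0]]
wrist_force: [-4.0, 1.4, 9.0]
gripper_width: 0.332
```

```bash
python3 rel.py 559.4 -31.5 110 19.4
```

```text
t 23.5 tcp [559.36 -31.76  97.23] jawang 19.68 tilt [ 0.0037 -0.0037] F [-4.    1.43  8.99] w 0.332 q [ -8.7   2.7 112.8  -0.2  64.2 -28.2]
slide [  0.17   0.15 -12.77] twist 0.28
```

Request:
apply_moves(moves=[{"slide": [0.1,-0.7,1.6],"twist": 0,"jaw": 0.8},{"slide": [0.1,-0.7,2.0],"twist": 0,"jaw": 0.8},{"slide": [0.1,-0.7,2.0],"twist": 0,"jaw": 0.8}])

```text
time_s: 23.8
eef_pos: [559.3, -31.8, 96.8]
ee_rot: [[-0.337, 0.942, 0.005], [0.942, 0.337, -0.003], [-0.005, 0.003, -1.0]]
wrist_force: [-5.4, 1.0, 8.9]
gripper_width: 0.331
```

```bash
python3 rel.py 559.4 -31.5 110 19.4
```

```text
t 23.8 tcp [559.31 -31.77  96.79] jawang 19.68 tilt [ 0.0048 -0.0034] F [-5.35  1.    8.92] w 0.331 q [ -8.7   2.7 112.8  -0.2  64.1 -28.3]
slide [  0.16   0.23 -13.21] twist 0.28
```

Request:
apply_moves(moves=[{"slide": [0,-1,1.6],"twist": 0,"jaw": 0.8},{"slide": [0,-1,2.0],"twist": 0,"jaw": 0.8},{"slide": [0,-1,2.0],"twist": 0,"jaw": 0.8},{"slide": [0,-1,2.0],"twist": 0,"jaw": 0.8},{"slide": [0,-1,2.0],"twist": 0,"jaw": 0.8},{"slide": [0,-1,2.0],"twist": 0,"jaw": 0.8}])

```text
time_s: 24.4
eef_pos: [559.3, -31.9, 96.8]
ee_rot: [[-0.337, 0.942, 0.007], [0.942, 0.337, -0.003], [-0.005, 0.005, -1.0]]
wrist_force: [-4.6, 1.7, 10.2]
gripper_width: 0.33
```

```bash
python3 rel.py 559.4 -31.5 110 19.4;  python3 look.py q4 208 150 235 180
```

```text
t 24.4 tcp [559.27 -31.88  96.77] jawang 19.67 tilt [ 0.0065 -0.003 ] F [-4.63  1.68 10.18] w 0.33 q [-8.700e+00  2.700e+00  1.129e+02 -1.000e-01  6.400e+01 -2.830e+01]
slide [  0.25   0.32 -13.23] twist 0.27
```

View pics/q4.png

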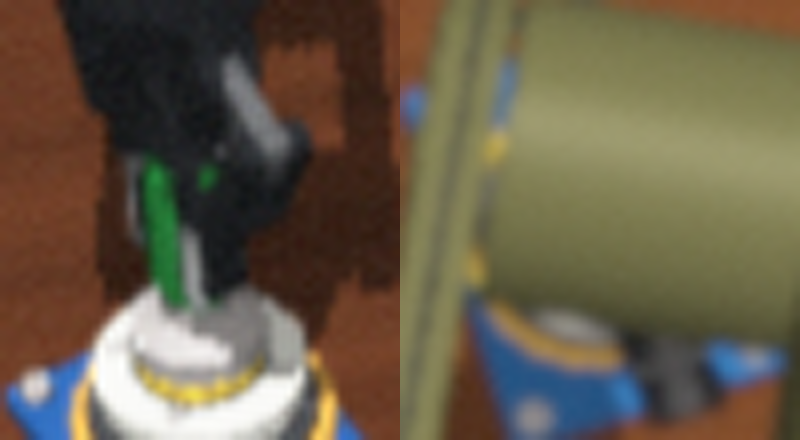

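Request:
apply_moves(moves=[{"slide": [0,-0.3,1.6],"twist": 0,"jaw": 0.8},{"slide": [0,-0.3,2.2],"twist": 0,"jaw": 0.8},{"slide": [0,-0.3,2.5],"twist": 0,"jaw": 0.8},{"slide": [0,-0.3,2.5],"twist": 0,"jaw": 0.8}])

```text
time_s: 24.9
eef_pos: [559.4, -31.9, 96.7]
ee_rot: [[-0.337, 0.942, 0.007], [0.942, 0.337, -0.003], [-0.005, 0.005, -1.0]]
wrist_force: [-6.7, 1.6, 14.1]
gripper_width: 0.333
```

```bash
python3 rel.py 559.4 -31.5 110 19.4; python3 -c "
from h import *
s=manip.observe();print(s['wrist_torque'])"
```

```text
t 24.9 tcp [559.43 -31.86  96.75] jawang 19.68 tilt [ 0.0066 -0.0028] F [-6.74  1.58 14.06] w 0.333 q [-8.700e+00  2.700e+00  1.129e+02 -1.000e-01  6.400e+01 -2.830e+01]
slide [  0.28   0.17 -13.26] twist 0.28
[ 0.20886539  1.60927479 -0.02234471]
```

Request:
apply_moves(moves=[{"slide": [0,-0.6,2.0],"twist": 0,"jaw": 0.8},{"slide": [0,-0.6,2.5],"twist": 0,"jaw": 0.8},{"slide": [0,-0.6,2.9],"twist": 0,"jaw": 0.8},{"slide": [0,-0.6,2.9],"twist": 0,"jaw": 0.8}])

```text
time_s: 25.3
eef_pos: [559.4, -31.9, 96.7]
ee_rot: [[-0.337, 0.942, 0.007], [0.942, 0.337, -0.003], [-0.005, 0.006, -1.0]]
wrist_force: [-7.9, 1.8, 16.2]
gripper_width: 0.333
```

```bash
python3 rel.py 559.4 -31.5 110 19.4
```

```text
t 25.3 tcp [559.43 -31.9   96.72] jawang 19.69 tilt [ 0.0069 -0.0025] F [-7.89  1.79 16.16] w 0.333 q [-8.700e+00  2.700e+00  1.129e+02 -1.000e-01  6.400e+01 -2.840e+01]
slide [  0.33   0.18 -13.28] twist 0.29
```

Request:
apply_moves(moves=[{"slide": [0,-0.7,2.7],"twist": 0,"jaw": 0.8},{"slide": [0,-0.7,3.05],"twist": 0,"jaw": 0.8},{"slide": [0,-0.7,3.05],"twist": 0,"jaw": 0.8},{"slide": [0,-0.7,3.05],"twist": 0,"jaw": 0.8},{"slide": [0,-0.7,3.05],"twist": 0,"jaw": 0.8},{"slide": [0,-0.7,3.05],"twist": 0,"jaw": 0.8}])

```text
time_s: 25.9
eef_pos: [559.4, -31.9, 96.7]
ee_rot: [[-0.337, 0.941, 0.007], [0.941, 0.337, -0.002], [-0.005, 0.006, -1.0]]
wrist_force: [-8.1, 2.2, 17.8]
gripper_width: 0.331
```

```bash
python3 rel.py 559.4 -31.5 110 19.4;  python3 look.py q5 208 150 235 180
```

```text
t 25.9 tcp [559.43 -31.92  96.69] jawang 19.7 tilt [ 0.0073 -0.0022] F [-8.13  2.18 17.8 ] w 0.331 q [-8.700e+00  2.700e+00  1.129e+02 -1.000e-01  6.400e+01 -2.840e+01]
slide [  0.34   0.2  -13.31] twist 0.3
```

View pics/q5.png

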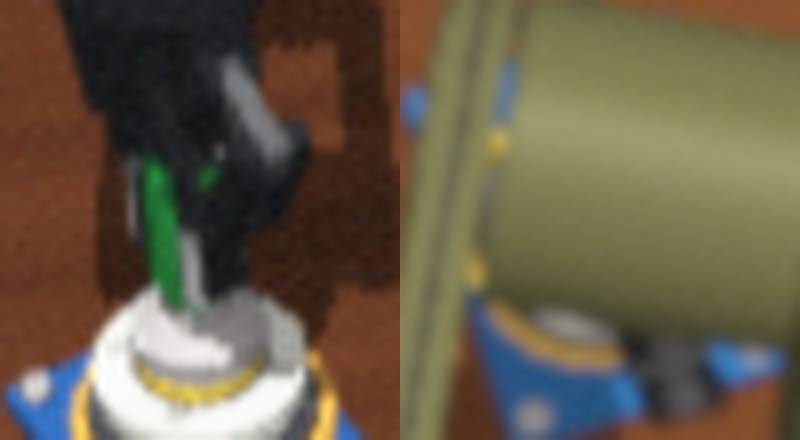

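N is about 20.5 N, and the TCP has stopped sinking at z=96.7 in the last five calls, so it is bottomed and home. I'll hold briefly, then ease off.

Request:
apply_moves(moves=[{"slide": [0,-0.7,2.95],"twist": 0,"jaw": 0.8},{"slide": [0,-0.7,2.95],"twist": 0,"jaw": 0.8},{"slide": [0,-0.7,2.95],"twist": 0,"jaw": 0.8},{"slide": [0,-0.7,2.95],"twist": 0,"jaw": 0.8},{"slide": [0,-0.7,2.95],"twist": 0,"jaw": 0.8}])

```text
time_s: 26.5
eef_pos: [559.4, -31.9, 96.7]
ee_rot: [[-0.337, 0.941, 0.008], [0.941, 0.337, -0.002], [-0.004, 0.007, -1.0]]
wrist_force: [-8.1, 2.7, 14.7]
gripper_width: 0.331
```

Request:
apply_moves(moves=[{"slide": [0,0,1],"twist": 0,"jaw": 0.8},{"slide": [0,0,0],"twist": 0,"jaw": 0.8},{"slide": [0,0,-3],"twist": 0,"jaw": 0.8},{"slide": [0,0,-7],"twist": 0,"jaw": 0.8},{"slide": [0,0,-10],"twist": 0,"jaw": 0.8},{"slide": [0,0,-15],"twist": 0,"jaw": 0.8},{"slide": [0,0,-25],"twist": 0,"jaw": 0.8},{"slide": [0,0,-35],"twist": 0,"jaw": 0.8}])

```text
time_s: 27.3
eef_pos: [558.8, -31.9, 131.9]
ee_rot: [[-0.337, 0.941, 0.007], [0.941, 0.337, -0.002], [-0.004, 0.006, -1.0]]
wrist_force: [-0.3, 0.8, -2.6]
gripper_width: 0.334
```

```bash
python3 rel.py 498.3 281.6 135 19.7;  python3 look.py q6 208 150 235 180
```

```text
t 27.3 tcp [558.8  -31.86 131.94] jawang 19.7 tilt [ 0.0069 -0.0017] F [-0.31  0.8  -2.64] w 0.334 q [ -8.7   0.3 111.6  -0.   67.7 -28.4]
slide [315.5   48.72  -4.  ] twist -0.0
```

View pics/q6.png

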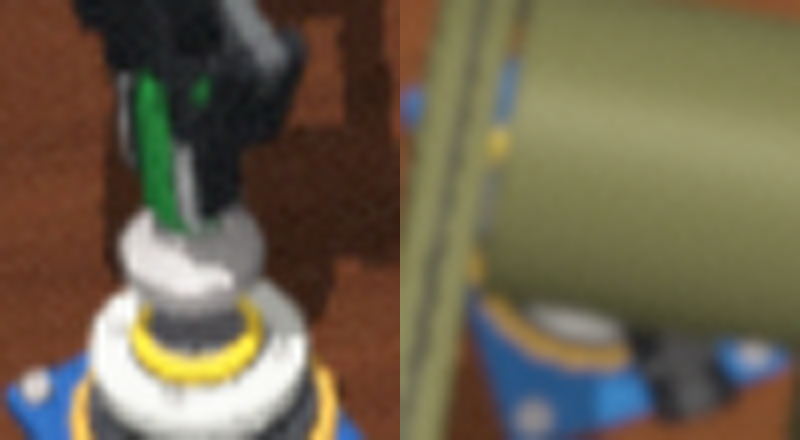

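Request:
apply_moves(moves=[{"slide": [20,3,-4],"twist": 0,"jaw": 0.8},{"slide": [60,9,-4],"twist": 0,"jaw": 0.8},{"slide": [105,16,-4],"twist": 0,"jaw": 0.8},{"slide": [150,23,-4],"twist": 0,"jaw": 0.8},{"slide": [195,30,-4],"twist": 0,"jaw": 0.8},{"slide": [240,37,-4],"twist": 0,"jaw": 0.8},{"slide": [280,43,-4],"twist": 0,"jaw": 0.8},{"slide": [305,47,-4],"twist": 0,"jaw": 0.8}])

```text
time_s: 28.2
eef_pos: [500.9, 273.5, 136.8]
ee_rot: [[-0.339, 0.941, 0.012], [0.941, 0.339, -0.002], [-0.006, 0.011, -1.0]]
wrist_force: [1.5, -0.2, -2.8]
gripper_width: 0.333
```

```bash
python3 rel.py 498.2 281.6 110 19.7;  python3 look.py r1 208 160 235 180
```

```text
t 28.2 tcp [500.94 273.52 136.77] jawang 19.82 tilt [ 0.0119 -0.0017] F [ 1.54 -0.23 -2.83] w 0.333 q [ 23.4   1.3 110.1  -0.4  68.    3.7]
slide [ 8.68 -0.12 26.72] twist 0.12
```

View pics/r1.png

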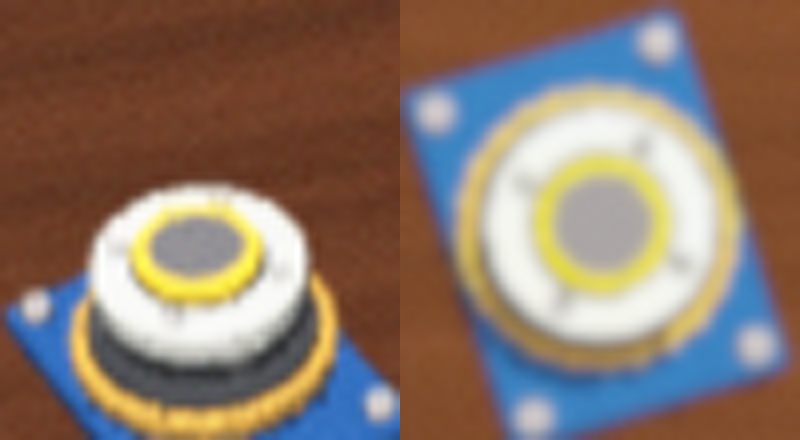

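```bash
python3 - <<'E'
from h import *
def g(p,cx,cy,r,fn,k=8):
    c=p[cy-r:cy+r+1,cx-r:cx+r+1]; u=cv2.resize(c,None,fx=k,fy=k,interpolation=cv2.INTER_CUBIC); h=cv2.cvtColor(u,cv2.COLOR_RGB2HSV).astype(int)
    m=fn(h[...,0],h[...,1],h[...,2]).astype(np.uint8); nn,l,st,ce=cv2.connectedComponentsWithStats(m); j=1+np.argmax(st[1:,4])
    cs,_=cv2.findContours((l==j).astype(np.uint8),cv2.RETR_EXTERNAL,cv2.CHAIN_APPROX_NONE);e=cv2.fitEllipse(cv2.convexHull(max(cs,key=len)))
    return (np.array(e[0])+.5)/k-.5+[cx-r,cy-r], np.array(e[1])/k
for t in ('d3','r1'):
    p=np.load(f'scene_{t}_p.npy'); c,a=g(p,232,191,7,lambda h,s,v:(s<70)&(v<190)); print(t,'grey',c,a)
    c,a=g(p,232,191,11,lambda h,s,v:(h>20)&(h<36)&(s>110)); print(t,'yellow',c,a)
    d=np.load(f'top_{t}_d.npy'); 
    z=[px2w('top',(u,v),d[v,u])[2] for u in range(257,263) for v in range(205,211)]; zr=[px2w('top',(u,v),d[v,u])[2] for u,v in [(249,207),(270,207),(260,197),(259,218)]]
    print(t,'top depth z badge',np.mean(z),np.std(z),'plate rim',np.mean(zr))
b=np.array([559.3,-31.6,0]);print('pred v',[w2px('scene',b+[0,0,z]) for z in (69.2,73.2,73.7)])
E
```

```text
d3 grey [232.07084942 189.62164974] [ 8.51431084 11.89156246]
d3 yellow [232.18741989 191.70426369] [11.81332684 16.24313354]
d3 top depth z badge 72.22932529494162 2.34162617861029 plate rim 60.13826245303653
r1 grey [232.05964375 190.30454922] [ 7.1719327  11.22873688]
r1 yellow [232.17545319 191.47031307] [12.36310577 16.29305649]
r1 top depth z badge 68.09302671361236 2.101459390124029 plate rim 61.646273695123114
pred v [(np.float64(231.89638208614016), np.float64(189.7132906874251)), (np.float64(231.81732221187457), np.float64(188.6718428453399)), (np.float64(231.8074108950342), np.float64(188.54128205667783))]
```

Request:
apply_moves(moves=[{"slide": [8.7,0,10],"twist": 0,"jaw": 0.8},{"slide": [8.7,0,30],"twist": 0,"jaw": 0.8},{"slide": [8.7,0,50],"twist": 0,"jaw": 0.8},{"slide": [8.7,0,62],"twist": 0,"jaw": 0.8},{"slide": [8.7,0,62],"twist": 0,"jaw": 0.8},{"slide": [8.7,0,62],"twist": 0,"jaw": 0.8}])

```text
time_s: 28.9
eef_pos: [499.0, 281.6, 74.7]
ee_rot: [[-0.34, 0.94, 0.012], [0.94, 0.34, -0.002], [-0.005, 0.01, -1.0]]
wrist_force: [0.7, 0.1, -2.3]
gripper_width: 0.333
```

```bash
python3 rel.py 498.2 281.6 60 19.7;  python3 look.py r2 303 125 120 195
```

```text
t 28.9 tcp [498.97 281.55  74.69] jawang 19.9 tilt [ 0.0116 -0.0015] F [ 0.67  0.14 -2.35] w 0.333 q [ 24.2   5.7 112.1  -0.4  61.7   4.5]
slide [ 0.38 -0.86 14.68] twist 0.2
```

View pics/r2.png

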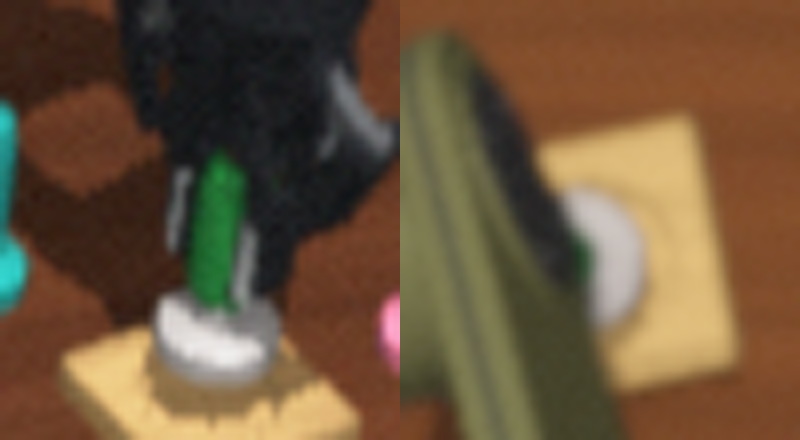

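```bash
python3 - <<'E'
from h import *
p=np.load('top_p4_p.npy'); g=p.astype(float)
print('center candidates',ray_z('top',(144.9,226.7),16))
for c in ((498.2,281.6,16),(497.4,280.9,16),(496.1,279.8,16)): print(c,w2px('top',c))
im=cv2.resize(p[205:250,128:168],None,fx=14,fy=14,interpolation=cv2.INTER_CUBIC)[:,:,::-1].copy()
for c,col in (((498.2,281.6),(0,0,255)),((496.1,279.8),(255,0,0))):
    pts=np.array([w2px('top',(c[0]+27.5*np.cos(a),c[1]+27.5*np.sin(a),16)) for a in np.linspace(0,6.28,100)])
    cv2.polylines(im,[np.round(((pts-[128,205])+.5)*14).astype(np.int32)],True,col,1)
cv2.imwrite('pics/rec.png',im)
E
```

```text
center candidates [501.04233862 278.13540322  16.        ]
(498.2, 281.6, 16) (np.float64(143.57771550520323), np.float64(227.71133993304204))
(497.4, 280.9, 16) (np.float64(143.82209864719155), np.float64(228.01240788235134))
(496.1, 279.8, 16) (np.float64(144.20546062907903), np.float64(228.50133279376374))
```

View pics/rec.png

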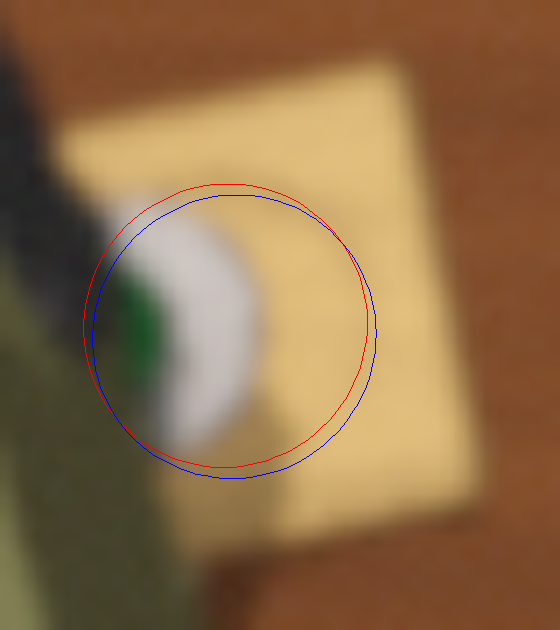

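Request:
apply_moves(moves=[{"slide": [-0.6,-0.9,6],"twist": 0,"jaw": 0.8},{"slide": [-0.6,-0.9,12],"twist": 0,"jaw": 0.8},{"slide": [-0.6,-0.9,18],"twist": 0,"jaw": 0.8},{"slide": [-0.6,-0.9,21],"twist": 0,"jaw": 0.8},{"slide": [-0.6,-0.9,21],"twist": 0,"jaw": 0.8},{"slide": [-0.6,-0.9,21],"twist": 0,"jaw": 0.8}])

```text
time_s: 29.6
eef_pos: [499.3, 281.2, 54.8]
ee_rot: [[-0.341, 0.94, 0.014], [0.94, 0.341, -0.001], [-0.005, 0.013, -1.0]]
wrist_force: [0.1, 0.3, -1.7]
gripper_width: 0.332
```

```bash
python3 rel.py 498.5 280.6 49.5 19.7
```

```text
t 29.6 tcp [499.34 281.18  54.78] jawang 19.92 tilt [ 0.0136 -0.0007] F [ 0.11  0.33 -1.74] w 0.332 q [ 24.2   7.2 112.6  -0.4  59.5   4.5]
slide [-0.23 -1.06  5.27] twist 0.22
```

Request:
apply_moves(moves=[{"slide": [-0.2,-1,1.5],"twist": 0,"jaw": 0.8},{"slide": [-0.2,-1,3],"twist": 0,"jaw": 0.8},{"slide": [-0.2,-1,5],"twist": 0,"jaw": 0.8},{"slide": [-0.2,-1,5],"twist": 0,"jaw": 0.8},{"slide": [-0.2,-1,5],"twist": 0,"jaw": 0.8}])

```text
time_s: 30.1
eef_pos: [498.5, 280.6, 49.7]
ee_rot: [[-0.341, 0.94, 0.013], [0.94, 0.341, -0.001], [-0.005, 0.012, -1.0]]
wrist_force: [0.4, 0.5, -1.8]
gripper_width: 0.334
```

```bash
python3 rel.py 498.5 280.6 46.5 19.7;  python3 look.py r3 303 125 120 195
```

```text
t 30.1 tcp [498.49 280.64  49.7 ] jawang 19.92 tilt [ 0.0135 -0.0007] F [ 0.43  0.48 -1.8 ] w 0.334 q [ 24.2   7.5 112.9  -0.4  58.9   4.5]
slide [-0.03 -0.05  3.2 ] twist 0.22
```

View pics/r3.png

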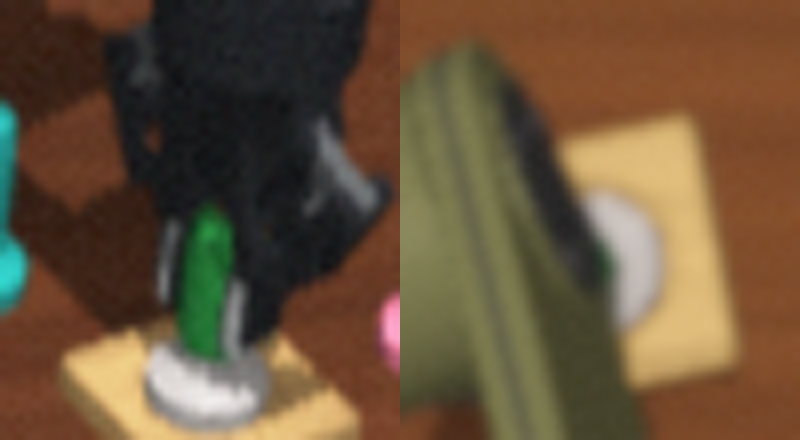

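Request:
apply_moves(moves=[{"slide": [0,0,1],"twist": 0,"jaw": 0.8},{"slide": [0,0,2],"twist": 0,"jaw": 0.8},{"slide": [0,0,2.8],"twist": 0,"jaw": 0.8},{"slide": [0,0,2.8],"twist": 0,"jaw": 0.8},{"slide": [0,0,2.8],"twist": 0,"jaw": 0.8}])

```text
time_s: 30.7
eef_pos: [498.6, 280.7, 47.0]
ee_rot: [[-0.341, 0.94, 0.014], [0.94, 0.341, -0.001], [-0.005, 0.013, -1.0]]
wrist_force: [0.1, 0.4, -2.7]
gripper_width: 0.335
```

```bash
python3 rel.py 498.5 280.6 46 19.7
```

```text
t 30.7 tcp [498.59 280.65  46.95] jawang 19.91 tilt [ 0.0136 -0.0007] F [ 0.08  0.42 -2.7 ] w 0.335 q [ 24.2   7.7 113.   -0.4  58.7   4.5]
slide [-0.02 -0.11  0.95] twist 0.21
```

Request:
apply_moves(moves=[{"slide": [0,-0.1,0.6],"twist": 0,"jaw": 0.8},{"slide": [0,-0.1,1.2],"twist": 0,"jaw": 0.8},{"slide": [0,-0.1,1.2],"twist": 0,"jaw": 0.8},{"slide": [0,-0.1,1.2],"twist": 0,"jaw": 0.8}])

```text
time_s: 31.1
eef_pos: [498.7, 280.7, 46.3]
ee_rot: [[-0.341, 0.94, 0.014], [0.94, 0.341, -0.001], [-0.005, 0.013, -1.0]]
wrist_force: [-0.8, -0.6, 1.0]
gripper_width: 0.333
```

```bash
python3 rel.py 498.5 280.6 46 19.7
```

```text
t 31.1 tcp [498.69 280.69  46.28] jawang 19.91 tilt [ 0.0138 -0.0006] F [-0.79 -0.64  0.96] w 0.333 q [ 24.2   7.8 113.   -0.4  58.6   4.5]
slide [-0.02 -0.21  0.27] twist 0.21
```

Floor contact: N is about 3.7 N at TCP z=46.3, matching the grasp height of 46. Releasing.

Request:
apply_moves(moves=[{"slide": [0,0,0],"twist": 0,"jaw": 0.6},{"slide": [0,0,0],"twist": 0,"jaw": 0.5},{"slide": [0,0,0],"twist": 0,"jaw": 0.35},{"slide": [0,0,0],"twist": 0,"jaw": 0.2},{"slide": [0,0,0],"twist": 0,"jaw": 0.2}])

```text
time_s: 31.6
eef_pos: [498.8, 280.8, 46.3]
ee_rot: [[-0.341, 0.94, 0.014], [0.94, 0.341, -0.0], [-0.005, 0.013, -1.0]]
wrist_force: [0.2, -0.0, -0.2]
gripper_width: 0.801
```

Request:
apply_moves(moves=[{"slide": [0,0,-5],"twist": 0,"jaw": 0.2},{"slide": [0,0,-15],"twist": 0,"jaw": 0.2},{"slide": [0,0,-40],"twist": 0,"jaw": 0.2},{"slide": [0,0,-75],"twist": 0,"jaw": 0.2},{"slide": [0,0,-110],"twist": 0,"jaw": 0.2},{"slide": [0,0,-150],"twist": 0,"jaw": 0.2},{"slide": [-30,-30,-180],"twist": 0,"jaw": 0.2},{"slide": [-60,-60,-180],"twist": 0,"jaw": 0.2}])

```text
time_s: 32.4
eef_pos: [462.7, 204.7, 232.9]
ee_rot: [[-0.343, 0.939, 0.025], [0.939, 0.343, 0.003], [-0.006, 0.024, -1.0]]
wrist_force: [0.3, -0.6, 0.7]
gripper_width: 0.802
```

Request:
apply_moves(moves=[{"slide": [-30,-30,0],"twist": 0,"jaw": 0.2},{"slide": [-70,-50,0],"twist": 0,"jaw": 0.2},{"slide": [-80,-60,0],"twist": 0,"jaw": 0.2},{"slide": [-80,-60,0],"twist": 0,"jaw": 0.2},{"slide": [-80,-60,0],"twist": 0,"jaw": 0.2}])

```text
time_s: 32.9
eef_pos: [434.0, 109.3, 232.5]
ee_rot: [[-0.342, 0.939, 0.026], [0.94, 0.342, 0.004], [-0.005, 0.025, -1.0]]
wrist_force: [-0.2, 0.7, 0.6]
gripper_width: 0.801
```

```bash
python3 rel.py 498.5 280.6 46 19.7; python3 look.py r4 303 125 120 195; python3 - <<'E'
import numpy as np,cv2
cv2.imwrite('pics/fin_s.png',np.load('scene_r4_p.npy')[:,:,::-1]);cv2.imwrite('pics/fin_t.png',np.load('top_r4_p.npy')[:,:,::-1])
E
```

```text
t 32.9 tcp [433.96 109.29 232.53] jawang 20.02 tilt [0.0257 0.0035] F [-0.2   0.68  0.57] w 0.801 q [  7.2 -21.  120.    0.   79.5 -12.8]
slide [139.9  114.53 188.73] twist 0.32
```

View pics/r4.png

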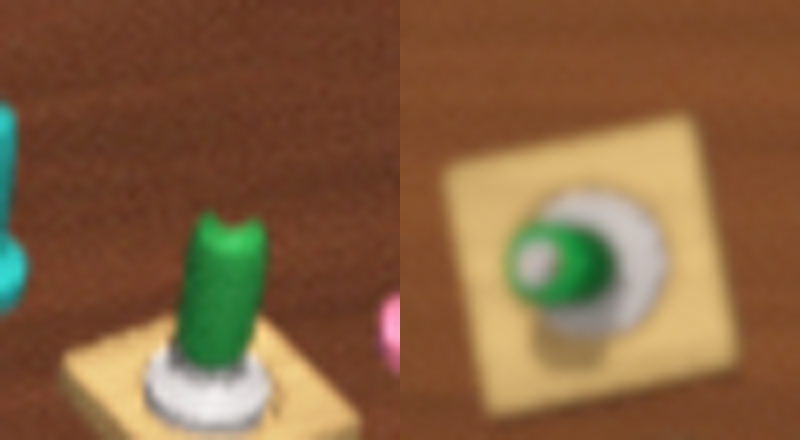

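View pics/fin_s.png

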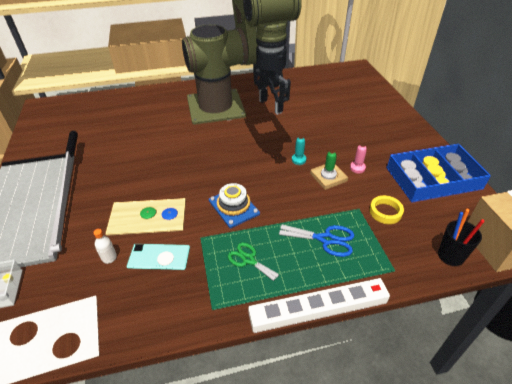

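View pics/fin_t.png

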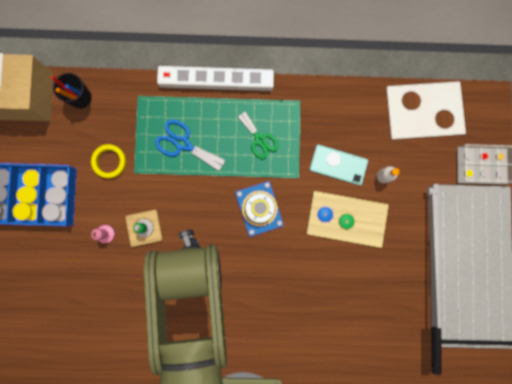

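The pusher stands upright in its rest at (143,228) in top. The closed badge sits centred in the die at (260,208), and everything else is where it was.

```bash
python3 -c "
from h import *
print(manip.sign_off())"
```

```text
the job is handed in; nothing more can be done
None
```

The job is handed in. The yellow badge is closed and lying in the die, and the green-handled pusher stands upright in its rest again. It took about 33 s of the 69 s allowed.

- **Placing:** I laid the badge between the four pins. Pictures from both cameras showed it flat and centred there, with its back still proud.
- **Pressing:** The plate bottomed out after about 8.8 mm. The back then sank about 4 mm at roughly 12 N. I leaned on it at about 20 N, which held at 17–20.5 N for around a second. The highest reading was 20.5 N, though forces were only read at the end of each move.
- **Fully home:** From 13 N to 20 N the tool moved only about 0.1 mm, so the back had reached its stop. Top-camera depth of the back fell from 72.2 to 68.1 mm, which agrees.
- **Pusher:** It touched the floor of the rest at the same height at which I had gripped it, so it had not slipped in the fingers.
- **Bystanders:** In the final pictures nothing else had moved. The arm hid the turquoise pusher from the top camera, so I checked that one only in the scene picture.

**Less certain:**
- While pressing, a sideways force of up to 8 N built up and the tool leaned by about 0.5°. I saw no sign of the plate tilting, but I did not measure how level it was.
- The two cameras disagreed by about 3 mm in x, and I went by the top one.

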